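Set up the jeweller's tool rack

ROBOT

A 6-joint arm with a two-finger parallel gripper is mounted at the origin on the work surface. World frame = base frame: x ahead of the robot, y to its left, z up, the work surface at z = 0. Lengths are in m, angles in degrees, forces in N, time in s.
With the tool pointing down it reaches from about 0.3 to 0.75 m from the base axis. Payload 8.5 kg.
Tool frame: the origin (TCP) lies at the very end of the fingers, on their centre line; the grasp point (between the pads) lies 19 mm behind it (env.tcp_to_grasp is the distance from the TCP to the grasp point, in m); z points along the fingers, y is the line along which they close (so a half turn about z gives the same grasp; the last joint's range is limited). The gripper opens to 85 mm and grips with 20 to 120 N. Pads are 22 mm wide; open, the fingers measure 114 mm over their backs; the gripper's body (76 mm by 85 mm) begins 54 mm behind the grasp point. The pads swing forward as they close: fully open they stand 13 mm farther back than shut.
Start: joints at [-12.336, 21.807, 74.336, -0, 83.858, -12.336], TCP at [0.55, 0, 0.231] pointing down, gripper open.
Joint ranges: [-178.18, 178.18], [-50.72, 133.34], [12.68, 142.11], [-81.47, 261.47], [9.98, 163.14], [-165.26, 165.26]. Speed limits (degrees/s): [136.94, 136.94, 180, 180, 180, 180].

INTERFACE

Orientations are given as a 3x3 rotation matrix whose columns are the frame's x, y, z axes.
In Python, from rig import status, get_image, env gives the robot as it stands.
- The arm moves only by the shell command python3 -m handwheel 'ROWS' [FORCE]. ROWS is text: rows parted by semicolons, each of 7 numbers parted by spaces: the shift along the world's x, y, z in cm, then the turn, a rotation vector about the world's x, y, z in degrees, then the opening, from 0 (shut) to 1 (fully open). In form: dx dy dz wx wy wz gripper; .... A call has 1 to 8 rows; each row is the pose to reach, as a shift and turn from the pose commanded when the call began; what a row does not reach only later rows make up. A row lasts 1/12 s, in which the tool goes at most 41.7 mm and 7.16 degrees, less where a joint would pass 70% of its speed; a pose out of reach is approached as far as the arm can. A call with a gripper value outside its range is refused whole. The fingers move at their own pace and stop on an object; FORCE is the grip in N (left out, the last holds). Time passes only in rows, so rows that repeat a pose let the fingers close. It gives the time, the measured TCP pose, the force, the opening and the grip force at its end, in the units of the state.
- status.observe(): the state, without advancing time (a new reading comes with each control period).
- get_image(name): name is "scene" or "side" or "wrist"; returns a dict with "color" (400x640x3 uint8, red, green, blue), "vertical_fov" (degrees; the focal length in pixels is half the picture's height over the tangent of half this angle, whatever the lens; pixels are square), "cx", "cy" (the principal point, pixels), "xyz" and "orientation" of the camera in the world. Camera axes: x right, y down, z forward; pixel columns grow to the right and rows downward; lengths in m; the calibration is good to about 2 mm. A picture is of the moment at which its call begins. There is no depth.
- env.close_job(): hands the job in; it is judged then, once.
The state is a dict: "time_s": time; "q": joint angles; "qvel": joint speeds; "joint_efforts": joint torques, N m; "position": TCP position; "tool_rot": TCP orientation; "ft_force": force on the tool from outside, world axes, zero at the start; "wrist_torque": the same for the moment, N m; "grip_width": finger opening in m; "gripper_force": force on a finger pad.
Only numpy, scipy, OpenCV 4.12 (cv2) and the standard library are available. Lean on these libraries where they do the work, as an engineer would, in place of code of your own. Each camera call takes 0.05 s, during which the arm holds its last target. There are 200 camera calls.

TASK

Set up the bench for the day: hang each tool holder by its keyhole on the screw of the panel with the same colour, slid right down so that the screw sits at the end of the narrow slot, and stand each tool that is in the wooden block fully home in the ledge hole of the holder of its colour. Push the wooden block along its dock against the end stop, so that the red pawl clicks out behind it. Leave the other bench things where they are.

Things in the scene. Friction and masses are not known exactly. Their poses are not given: they have to be found in the camera images.
- screw_red (a point): Fixed. Mid-point of the bare shank of the pan-head screw on the red-capped panel. x points out of the board's front face along the screw (roughly world +x, away from the robot), y along the board, z up. Front face at x = -4.5 mm, board's top edge at z = +15. Shank 6 mm thick, bare for 9 mm; then the brass head, 15 mm wide, 4 mm thick (x = +4.5 to +8.5).
- holder_red_mid (a point): Loose red metal tool holder, 160 g, 140 mm high, stands on the bench at first; this point is at mid-height (underside z = -70 mm). x points to its front (ledge side), y along its width, z up. Back plate 56 mm wide, x = -6 to 0. Dark wooden grip along the top: x = -6 to +6, 44 mm wide, z = +34 to +70. Mass centre about 17 mm in front of and 22 below this point. Hung home, this point is 18 mm below the screw's axis.
- keyhole_red (a point): Middle of the wide opening (20 x 20 mm) of the red holder's keyhole, on the plate's middle plane; axes as the holder's. A slot 8 mm wide goes up from it, closed at z = +25 mm: put this point on the screw so that the head passes through the opening, then slide the holder down 22 mm.
- socket_red (a point): Centre of the mouth of the vertical square through hole (11 x 11 mm) in the top of the red holder's ledge; axes as the holder's. The ledge is 28 mm thick, 56 mm wide, and runs from 44 mm behind to 31 mm in front of this point; the back plate's front face is 44 mm behind.
- tool_red_mid (a point): Loose bench tool with red handle, 45 g; this point is on its axis at mid-length, z up to the handle's end; x, y mean nothing. Round handle 16 mm thick from z = -32.5 mm (flat shoulder) to +62.5; shank 8 mm thick, 30 mm long below, round-ended. Stands in a hole of the wooden block at first, shoulder on its top; may be absent (None). Fully home in a holder, its shoulder lies on the ledge.
- screw_blue (a point): Fixed. Mid-point of the bare shank of the pan-head screw on the blue-capped panel. x points out of the board's front face along the screw (roughly world +x, away from the robot), y along the board, z up. Front face at x = -4.5 mm, board's top edge at z = +15. Shank 6 mm thick, bare for 9 mm; then the brass head, 15 mm wide, 4 mm thick (x = +4.5 to +8.5).
- holder_blue_mid (a point): Loose blue metal tool holder, 160 g, 140 mm high, stands on the bench at first; this point is at mid-height (underside z = -70 mm). x points to its front (ledge side), y along its width, z up. Back plate 56 mm wide, x = -6 to 0. Dark wooden grip along the top: x = -6 to +6, 44 mm wide, z = +34 to +70. Mass centre about 17 mm in front of and 22 below this point. Hung home, this point is 18 mm below the screw's axis.
- keyhole_blue (a point): Middle of the wide opening (20 x 20 mm) of the blue holder's keyhole, on the plate's middle plane; axes as the holder's. A slot 8 mm wide goes up from it, closed at z = +25 mm: put this point on the screw so that the head passes through the opening, then slide the holder down 22 mm.
- socket_blue (a point): Centre of the mouth of the vertical square through hole (11 x 11 mm) in the top of the blue holder's ledge; axes as the holder's. The ledge is 28 mm thick, 56 mm wide, and runs from 44 mm behind to 31 mm in front of this point; the back plate's front face is 44 mm behind.
- tool_blue_mid (a point): Loose bench tool with blue handle, 45 g; this point is on its axis at mid-length, z up to the handle's end; x, y mean nothing. Round handle 16 mm thick from z = -32.5 mm (flat shoulder) to +62.5; shank 8 mm thick, 30 mm long below, round-ended. Stands in a hole of the wooden block at first, shoulder on its top; may be absent (None). Fully home in a holder, its shoulder lies on the ledge.
- screw_yellow (a point): Fixed. Mid-point of the bare shank of the pan-head screw on the yellow-capped panel. x points out of the board's front face along the screw (roughly world +x, away from the robot), y along the board, z up. Front face at x = -4.5 mm, board's top edge at z = +15. Shank 6 mm thick, bare for 9 mm; then the brass head, 15 mm wide, 4 mm thick (x = +4.5 to +8.5).
- holder_yellow_mid (a point): Loose yellow metal tool holder, 160 g, 140 mm high, stands on the bench at first; this point is at mid-height (underside z = -70 mm). x points to its front (ledge side), y along its width, z up. Back plate 56 mm wide, x = -6 to 0. Dark wooden grip along the top: x = -6 to +6, 44 mm wide, z = +34 to +70. Mass centre about 17 mm in front of and 22 below this point. Hung home, this point is 18 mm below the screw's axis.
- keyhole_yellow (a point): Middle of the wide opening (20 x 20 mm) of the yellow holder's keyhole, on the plate's middle plane; axes as the holder's. A slot 8 mm wide goes up from it, closed at z = +25 mm: put this point on the screw so that the head passes through the opening, then slide the holder down 22 mm.
- socket_yellow (a point): Centre of the mouth of the vertical square through hole (11 x 11 mm) in the top of the yellow holder's ledge; axes as the holder's. The ledge is 28 mm thick, 56 mm wide, and runs from 44 mm behind to 31 mm in front of this point; the back plate's front face is 44 mm behind.
- tool_yellow_mid (a point): Loose bench tool with yellow handle, 45 g; this point is on its axis at mid-length, z up to the handle's end; x, y mean nothing. Round handle 16 mm thick from z = -32.5 mm (flat shoulder) to +62.5; shank 8 mm thick, 30 mm long below, round-ended. Stands in a hole of the wooden block at first, shoulder on its top; may be absent (None). Fully home in a holder, its shoulder lies on the ledge.
- rack: Fixed plank 70 x 320 x 12 mm carrying three upright panels side by side, 100 mm apart, in varying colour order; each 84 mm wide, 16 mm thick, 140 mm high, with a coloured cap and one screw on its front face. 80 mm below the screw, 34 mm to either side, a dowel (8 mm thick, 14 mm long): the hung holder's foot drops between the two. Origin under the plank's middle; x, y as the panels'.
- dock: Fixed sliding dock, 290 x 100 mm; origin on the bench under its middle; x points along the slide to its closed end (roughly away from the robot). Floor plate 6 mm thick, two aluminium guide rails 54 mm apart, their tops at z = 30 mm, end stop face at x = +130 mm, open at the robot's end (x = -145 mm).
- pawl (a joint): Red sprung pawl on the dock's +y side, on a vertical pin at dock x = -108, y = +37 mm, tip at x = -57, y = +18 mm. 0 = out across the slide; at first it rides on the block's side at about 0.2 rad; springs back to 0 behind the block when its rear face has passed. Light spring, under 3 N; sliding the block takes under 10 N.
- block_mid (a point): Loose wooden tool block 180 x 50 x 45 mm (x, y, z), 600 g; this point is its centre, axes as the dock's. It starts between the rails near the open end. Three 12 mm square holes in its top for tools, at x = -12, +28, +68 mm, 34 mm deep; the rear 70 mm are plain. Home against the end stop this point is at dock x = +40 mm, and the rear face just past the pawl's tip.
- jar_a: Bystander, to be left alone: small jar with metal cap, 52 mm wide, 45 mm high; origin at its underside.
- jar_b: Bystander, to be left alone: small jar with metal cap, 52 mm wide, 45 mm high; origin at its underside.
- wire_coil: Bystander, to be left alone: copper ring, 68 mm wide, 8 mm high; origin at its underside.
- mandrel: Bystander, to be left alone: steel cone, 26 mm wide, 50 mm high; origin at its underside.
- pliers: Bystander, to be left alone: blue-handled pliers about 120 mm long, 14 mm high; origin at its underside.

How it is judged:
By the outcome, as a careful person would: the job done as asked, in the order asked, and still so for the second after the job is handed in, with the robot touching nothing.
Of tool_red, tool_blue, tool_yellow only 2 to 3 are there at a start; the rules pass over those that are not, and their reading is None.
At some moment in a run one of holder_red, holder_blue, holder_yellow may be knocked a few centimetres aside while the robot is not near it.
It also fails if it takes over 200 s, if anything falls off the work surface, if the arm or the gripper's body presses on something with over 40 N, if the wrist force passes 120 N, or if a joint passes its speed limit or range.

## Working session

There is one attempt and no reset: what is moved stays moved. The work goes in short steps, Python scripts to look and compute and a shell command to move; the robot and the scene stay as the last step left them, time stands still between calls to the robot, and variables do not carry over. Pictures are saved under pics/ and viewed, at most 14 in all, crops included, and the job is handed in when it is done.

```bash
ls; mkdir -p pics
cat > h.py <<'E'
import numpy as np, cv2
from rig import status, get_image, env
def cam(n):
    d=get_image(n); d['f']=200/np.tan(np.radians(d['vertical_fov'])/2); d['R']=np.array(d['orientation']); d['p']=np.array(d['xyz']); return d
def ray(d,u,v):
    r=d['R']@np.array([(u-d['cx'])/d['f'],(v-d['cy'])/d['f'],1]); return r/np.linalg.norm(r)
def plane(d,u,v,z):
    r=ray(d,u,v); return d['p']+r*(z-d['p'][2])/r[2]
def proj(d,P):
    c=d['R'].T@(np.array(P)-d['p']); return d['cx']+d['f']*c[0]/c[2], d['cy']+d['f']*c[1]/c[2]
def tri(d1,a,d2,b):
    A=[];y=[]
    r1,r2=ray(d1,*a),ray(d2,*b)
    M1,M2=np.eye(3)-np.outer(r1,r1),np.eye(3)-np.outer(r2,r2)
    X=np.linalg.solve(M1+M2,M1@d1['p']+M2@d2['p']); return X,np.linalg.norm(M1@(X-d1['p']))+np.linalg.norm(M2@(X-d2['p']))
def save(d,n,crop=None,s=1):
    im=d['color'][:,:,::-1]
    if crop: im=im[crop[1]:crop[3],crop[0]:crop[2]]
    cv2.imwrite('pics/'+n,cv2.resize(im,None,fx=s,fy=s,interpolation=cv2.INTER_CUBIC))
E
python3 - <<'E'
from h import *
import pickle
D={}
for n in ['scene','side','wrist']:
    d=cam(n); D[n]=d; save(d,n+'0.png'); print(n,d['p'],d['R'].round(3).tolist(),d['f'],d['cx'],d['cy'])
pickle.dump(D,open('d0.pkl','wb'))
E
```

```text
pics
scene [1.39866503 0.16740593 0.93059301] [[-0.081, 0.723, -0.686], [0.997, 0.059, -0.055], [0.0, -0.689, -0.725]] 511.31382327724083 326.0879614160843 195.9367369341677
side [ 0.3737826  -0.74703494  0.74860073] [[0.959, -0.172, 0.225], [-0.283, -0.551, 0.785], [-0.011, -0.817, -0.577]] 443.5068938356586 321.65173450803604 199.4929163994382
wrist [0.55092576 0.0667994  0.37297097] [[1.0, 0.002, -0.001], [0.001, -0.965, -0.263], [-0.002, 0.263, -0.965]] 294.0279433871992 323.808684334936 196.04736016269348
```

View pics/scene0.png

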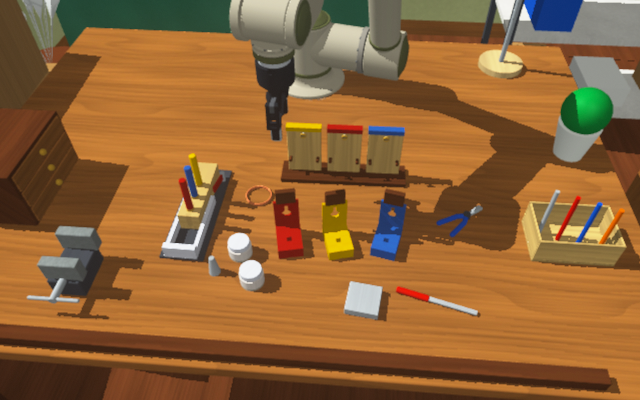

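View pics/side0.png

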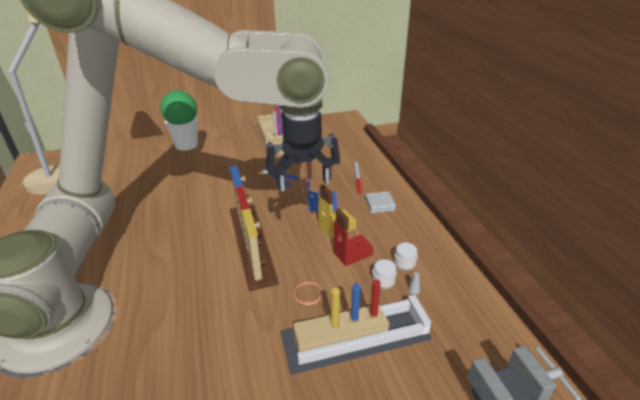

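View pics/wrist0.png

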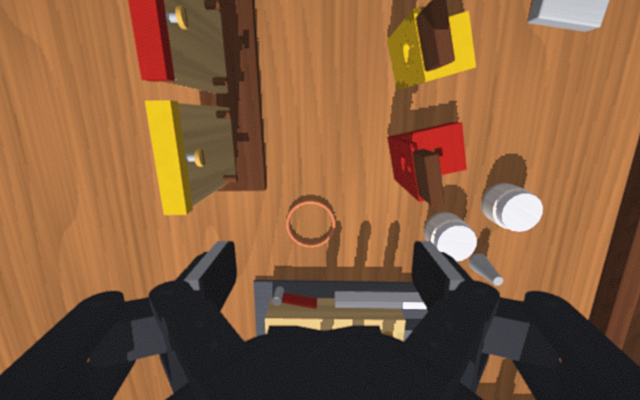

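The scene view shows the rack (yellow, red, blue from left to right) at v≈120–185. The red, yellow and blue holders stand at (288,220), (337,225) and (388,225). The block is at (195,205) with all three tools in it. Next I measure the coarse positions.

Run:
```python
from h import *
import pickle
D=pickle.load(open('d0.pkl','rb')); d=D['scene']
save(d,'c1.png',(265,115,415,262),4)
hsv=cv2.cvtColor(d['color'],cv2.COLOR_RGB2HSV)
H,S,V=[hsv[...,i].astype(int) for i in range(3)]
M={'red':((H<6)|(H>174)),'yellow':(H>22)&(H<32),'blue':(H>105)&(H<125)}
for k,m in M.items():
    m=(m&(S>190)&(V>60)).astype(np.uint8); m[:, :165]=0; m[:,415:]=0;m[:110]=0;m[275:]=0
    n,l,st,c=cv2.connectedComponentsWithStats(m)
    for i in range(1,n):
        if st[i][4]<15: continue
        ys,xs=np.where(l==i); pts=np.c_[xs,ys].astype(np.float32)
        print(k,st[i].tolist(),'approx',cv2.approxPolyDP(cv2.convexHull(pts.astype(np.int32)),2,True)[:,0].tolist())
print(status.observe()['tool_rot'])
```

```text
red [328, 125, 34, 9, 257] approx [[361, 133], [328, 131], [328, 125], [361, 126]]
red [213, 176, 9, 16, 56] approx [[221, 176], [214, 191], [213, 187]]
red [179, 178, 13, 31, 183] approx [[190, 208], [187, 207], [179, 182], [181, 178], [185, 180]]
red [273, 200, 30, 58, 1237] approx [[302, 255], [279, 257], [273, 202], [297, 201]]
yellow [286, 123, 36, 9, 287] approx [[321, 125], [320, 131], [286, 129], [287, 123]]
yellow [189, 153, 13, 32, 180] approx [[199, 184], [195, 181], [189, 157], [193, 153], [201, 182]]
yellow [322, 201, 32, 59, 1270] approx [[352, 255], [329, 258], [323, 234], [322, 203], [346, 201]]
blue [369, 127, 35, 5, 117] approx [[403, 131], [373, 130], [369, 127], [403, 128]]
blue [372, 234, 28, 19, 339] approx [[399, 236], [394, 252], [372, 246], [378, 234]]
[[ 5.62332661e-05  9.99999395e-01 -1.09849930e-03]
 [ 9.99999969e-01 -5.59662589e-05  2.43094683e-04]
 [ 2.43033057e-04 -1.09851294e-03 -9.99999367e-01]]
```

View pics/c1.png

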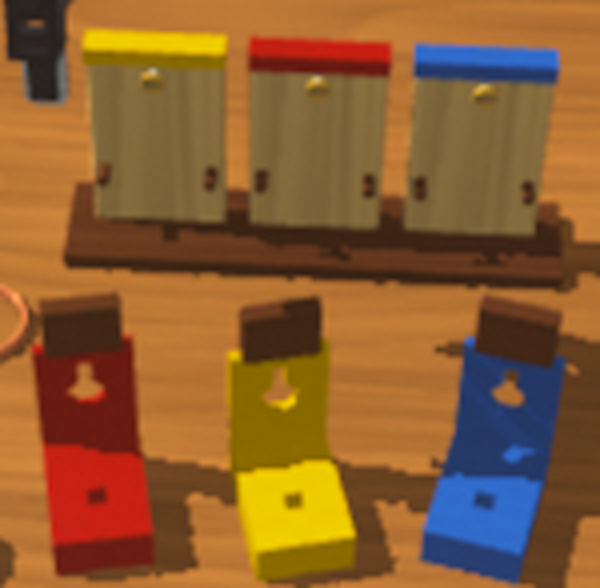

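The enlarged crop shows the brass screw heads at crop (150,77), (317,86) and (485,93). The sockets are at (97,496), (293,500) and (485,500), and the grip top edges sit at v≈300.

Run:
```python
from h import *
import pickle
D=pickle.load(open('d0.pkl','rb')); d=D['scene']
P=lambda u,v,z:plane(d,265+u/4-.4,115+v/4-.4,z)[:2]*1000
for n,u,v in [('y',150,77),('r',317,86),('b',485,93)]: print('head',n,P(u,v,.137).round(1))
for n,s,a,b,l,r in [('r',(97,496),(42,302),(118,295),(55,545),(153,535)),('y',(293,500),(241,310),(320,298),(258,550),(354,536)),('b',(485,500),(481,298),(560,311),(424,535),(520,550))]:
    S=P(*s,.028);A=P(*a,.140);B=P(*b,.140);L=P(*l,.028);R=P(*r,.028)
    f=lambda A,B:(np.degrees(np.arctan2(-(B-A)[0],(B-A)[1])),np.linalg.norm(B-A))
    print(n,'socket',S.round(1),'grip front',((A+B)/2).round(1),f(A,B),'ledge',f(L,R), 'axis',np.degrees(np.arctan2(*(S-(A+B)/2)[::-1])),np.linalg.norm(S-(A+B)/2))
# rack plank / caps
for q in [[(82,62),(226,68)],[(250,70),(390,75)],[(413,77),(557,82)]]: print('cap',[P(*x,.145).round(1).tolist() for x in q])
```

```text
head y [445.8  32.5]
head r [446.  133.6]
head b [444.3 234.4]
r socket [683.4  25.7] grip front [637.7  16.4] (np.float64(12.027960352326419), np.float64(41.0674830451563)) ledge (np.float64(11.977976432730117), np.float64(54.346813662833455)) axis 11.511959615484791 46.668417614193416
y socket [677.4 136. ] grip front [633.  124.6] (np.float64(16.562538901193964), np.float64(43.58163292328938)) ledge (np.float64(14.954367417171984), np.float64(54.13679239085079)) axis 14.525626406487449 45.771039802503516
b socket [668.6 243.8] grip front [623.  253.2] (np.float64(-8.529558826259514), np.float64(42.75072372981617)) ledge (np.float64(-6.596648852695878), np.float64(53.307017651525825)) axis -11.70693011069161 46.61313206224613
cap [[444.7, -8.7], [443.3, 78.4]]
cap [[444.0, 93.0], [441.9, 177.0]]
cap [[442.6, 190.8], [440.3, 276.6]]
```

```bash
python3 -m handwheel '-3.3 4.5 0 0 0 0 1;-6.6 9 0 0 0 0 1;-10 13.4 0 0 0 0 1;-10 13.4 0 0 0 0 1;-10 13.4 0 0 0 0 1;-10 13.4 0 0 0 0 1'
python3 - <<'E'
from h import *
d=cam('wrist'); save(d,'w1.png'); import pickle; pickle.dump(d,open('w1.pkl','wb')); print(status.observe()['position'])
E
```

```text
time_s: 0.65
position: [0.449, 0.1353, 0.2316]
tool_rot: [[-0.003, 1.0, 0.0], [1.0, 0.003, -0.0], [-0.0, 0.0, -1.0]]
ft_force: [0.5, -0.4, -0.6]
grip_width: 0.0852
gripper_force: 0.0
[0.44994237 0.1342701  0.23145104]
```

View pics/w1.png

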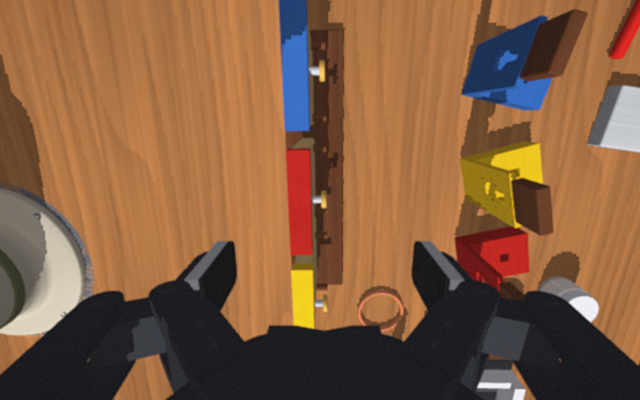

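The wrist view shows the screw heads at about (323,71), (324,199) and (325,305), and the caps edge-on at u≈300. I locate the heads by their brass colour.

Run:
```python
from h import *
import pickle
d=pickle.load(open('w1.pkl','rb')); im=d['color']
hsv=cv2.cvtColor(im,cv2.COLOR_RGB2HSV).astype(int)
for n,v in [('b',71),('r',199),('y',305)]:
    sub=hsv[v-12:v+13,308:335]; m=(sub[...,0]>15)&(sub[...,0]<28)&(sub[...,1]>90)&(sub[...,2]>115)
    ys,xs=np.where(m); print(n,len(xs),xs.min()+308,xs.max()+308,ys.min()+v-12,ys.max()+v-12)
    u,w=(xs.min()+xs.max())/2+308,(ys.min()+ys.max())/2+v-12
    print('head',(plane(d,u,w,.137)*1000).round(1))
    s=hsv[v-12:v+13,300:335]; m=(s[...,1]<60)&(s[...,2]>130); ys,xs=np.where(m); print('shank',len(xs), xs.min()+300,xs.max()+300,np.median(ys)+v-12,(plane(d,np.median(xs)+300,np.median(ys)+v-12,.140)*1000).round(1))
print(proj(d,[.45,.134,.2315]))
for n,p in [('b',[(305,8),(309,130)]),('r',[(309,150),(312,254)])]:
    print([(plane(d,*q,.152)*1000).round(1)[:2].tolist() for q in p])
```

```text
b 118 319 324 61 81
head [447.8 234.5 137. ]
shank 76 308 318 70.0 [442.3 234.8 140. ]
r 90 321 326 191 208
head [449.7 134.6 137. ]
shank 47 313 320 200.0 [444.4 135.  140. ]
y 239 308 327 293 317
head [444.6  32.7 137. ]
shank 43 314 322 304.0 [445.1  36.  140. ]
(np.float64(323.80847338277715), np.float64(249.69446339600643))
[[436.9, 271.4], [438.8, 192.1]]
[[438.7, 177.4], [440.4, 92.0]]
```

```bash
python3 -m handwheel '3.2 -2 0 0 0 4 1;6.4 -4 0 0 0 8 1;9.6 -5.9 0 0 0 11.8 1;12.8 -7.8 0 0 0 11.8 1;16 -9.8 0 0 0 11.8 1;19.05 -11.75 0 0 0 11.8 1;19.05 -11.75 0 0 0 11.8 1;19.05 -11.75 0 0 0 11.8 1'
python3 - <<'E'
from h import *
d=cam('wrist'); save(d,'w2.png'); import pickle; pickle.dump(d,open('w2.pkl','wb')); print(status.observe()['position'],proj(d,[.6405,.0167,.140]))
E
```

```text
time_s: 1.37
position: [0.6418, 0.0137, 0.2294]
tool_rot: [[-0.201, 0.98, -0.002], [0.98, 0.201, 0.0], [0.001, -0.002, -1.0]]
ft_force: [-0.2, 0.0, 0.5]
grip_width: 0.0855
gripper_force: 0.0
[0.64087449 0.0149243  0.23015972] (np.float64(321.9029986402396), np.float64(196.47901774356353))
```

View pics/w2.png

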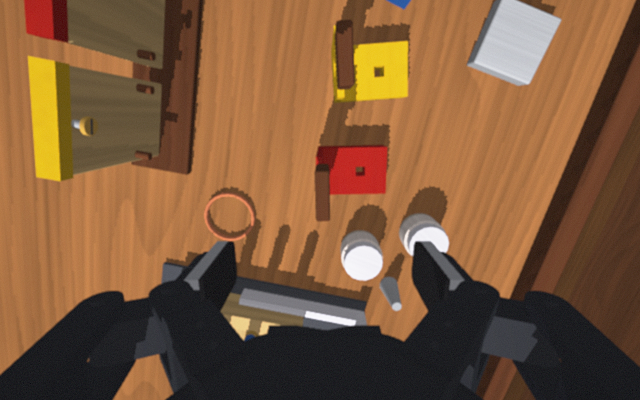

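The wrist view shows the red holder's grip top at about (322,193), nearly vertical in the image, and its socket at (360,171).

```bash
cat >> h.py <<'E'
def grip(d,box,zt=.140,minv=0):
    "dark brown grip in box -> rect"
    x0,y0,x1,y1=box; hsv=cv2.cvtColor(d['color'],cv2.COLOR_RGB2HSV).astype(int)[y0:y1,x0:x1]
    m=((hsv[...,0]<16)&(hsv[...,0]>4)&(hsv[...,2]<110)&(hsv[...,1]>60)&(hsv[...,1]<190)&(hsv[...,2]>35)).astype(np.uint8)
    m=cv2.morphologyEx(m,cv2.MORPH_OPEN,np.ones((4,4)))
    n,l,st,c=cv2.connectedComponentsWithStats(m); i=1+np.argmax(st[1:,4])
    ys,xs=np.where(l==i); b=cv2.boxPoints(cv2.minAreaRect(np.c_[xs+x0,ys+y0].astype(np.float32)))
    return b,np.array([plane(d,*p,zt)[:2]*1000 for p in b])
E
python3 - <<'E'
from h import *
import pickle
d=pickle.load(open('w2.pkl','rb'))
b,P=grip(d,(300,150,345,235)); print(b.round(1).tolist(),P.round(1).tolist(),P.mean(0))
print('socket',plane(d,360.5,171,.028)*1000)
print(d['color'][175:218:6,322].tolist(), d['color'][200,308:340:2].tolist())
for k in [(327,146),(386,145),(386,193),(330,195)]: print((plane(d,*k,.028)*1000).round(1)[:2])
E
```

```text
[[317.0, 165.0], [329.0, 165.0], [329.0, 190.0], [317.0, 190.0]] [[631.5, 41.3], [640.8, 43.2], [645.0, 23.2], [635.5, 21.2]] [638.21819026  32.23543777]
socket [684.17625703  26.40904455  28.        ]
[[106, 62, 43], [108, 68, 45], [108, 66, 42], [110, 68, 45], [109, 68, 44], [110, 66, 47], [107, 63, 40], [111, 68, 46]] [[193, 129, 77], [194, 129, 77], [190, 126, 75], [195, 130, 78], [106, 64, 39], [107, 64, 43], [110, 67, 46], [108, 68, 44], [108, 65, 45], [112, 65, 43], [97, 61, 42], [172, 114, 69], [184, 121, 75], [169, 112, 67], [170, 112, 67], [171, 114, 70]]
[639.3  47.1]
[705.9  62. ]
[720.6   6.5]
[654.9  -9.7]
```

```bash
sed -i "s/\[...,2\]<110/[...,2]<128/" h.py
python3 - <<'E'
from h import *
import pickle
d=pickle.load(open('w2.pkl','rb'))
b,P=grip(d,(300,150,345,235)); print(b.round(1).tolist(),P.round(1).tolist())
e=max([(np.linalg.norm(P[i]-P[(i+1)%4]),i) for i in range(4)]); i=e[1]; v=P[i]-P[(i+1)%4]; print(e,np.degrees(np.arctan2(-v[0],v[1])))
# lower end (away from end face): 22mm in from it
lo=b[np.argsort(b[:,1])[2:]].mean(0); p=plane(d,*lo,.14)[:2]*1000; print('lower-end mid',p, 'centre',p+22*np.array([-np.sin(np.radians(11.8)),np.cos(np.radians(11.8))]))
E
```

```text
[[315.3999938964844, 165.10000610351562], [329.0, 164.6999969482422], [330.70001220703125, 220.8000030517578], [317.1000061035156, 221.1999969482422]] [[630.3, 40.9], [640.8, 43.4], [651.9, -2.4], [640.9, -5.1]]
(np.float64(47.199929027784165), 3) -167.0874935151948
lower-end mid [646.37476479  -3.75258169] centre [641.87585165  17.78250086]
```

```bash
python3 -m handwheel '0.1 0.1 -4 0 0 0.7 1;0.1 0.1 -8 0 0 0.7 1;0.1 0.1 -11.8 0 0 0.7 1;0.1 0.1 -11.8 0 0 0.7 1;0.1 0.1 -11.8 0 0 0.7 1;0.1 0.1 -11.8 0 0 0.7 1' && python3 -m handwheel '0 0 0 0 0 0 0;0 0 0 0 0 0 0;0 0 0 0 0 0 0;0 0 0 0 0 0 0;0 0 0 0 0 0 0;0 0 0 0 0 0 0;0 0 0 0 0 0 0;0 0 0 0 0 0 0' 60
```

```text
time_s: 1.92
position: [0.6424, 0.0175, 0.1162]
tool_rot: [[-0.217, 0.976, 0.004], [0.976, 0.217, -0.001], [-0.001, 0.004, -1.0]]
ft_force: [0.7, -0.2, 0.3]
grip_width: 0.0853
gripper_force: 0.0
time_s: 2.58
position: [0.6413, 0.0175, 0.1131]
tool_rot: [[-0.216, 0.976, -0.001], [0.976, 0.216, 0.0], [0.0, -0.001, -1.0]]
ft_force: [-0.0, 0.1, -1.5]
grip_width: 0.011
gripper_force: 62.7
```

```bash
python3 -m handwheel '0 0 4 0 0 0 0;0 0 8 0 0 0 0;0 0 12 0 0 0 0;0 0 16 0 0 0 0;0 0 17.2 0 0 0 0;0 0 17.2 0 0 0 0' && python3 -m handwheel '-3 2.1 0 0 0 -3 0;-6 4.2 0 0 0 -6 0;-9 6.3 0 0 0 -9 0;-12 8.4 0 0 0 -11.4 0;-15 10.5 0 0 0 -11.4 0;-16.5 11.76 0 0 0 -11.4 0;-16.5 11.76 0 0 0 -11.4 0;-16.5 11.76 0 0 0 -11.4 0' && python3 -m handwheel '0 0 -3.5 0 0 0 0;0 0 -7 0 0 0 0;0 0 -10.1 0 0 0 0;0 0 -10.1 0 0 0 0;0 0 -10.1 0 0 0 0;0 0 -10.1 0 0 0 0'
python3 - <<'E'
from h import *
import pickle
s=status.observe(); print(s['position'],s['ft_force'])
a=cam('scene');b=cam('wrist'); pickle.dump((a,b),open('w3.pkl','wb'))
im=np.hstack([cv2.resize(a['color'][110:220,265:415],None,fx=2.6,fy=2.6),cv2.resize(b['color'][100:386,180:580],(400,286))])
cv2.imwrite('pics/w3.png',im[:,:,::-1])
E
```

```text
time_s: 3.08
position: [0.6423, 0.0174, 0.2893]
tool_rot: [[-0.217, 0.976, 0.007], [0.976, 0.217, -0.001], [-0.003, 0.007, -1.0]]
ft_force: [0.6, 0.6, -2.2]
grip_width: 0.011
gripper_force: 62.5
time_s: 3.75
position: [0.4756, 0.1355, 0.2841]
tool_rot: [[-0.021, 1.0, -0.002], [1.0, 0.021, -0.0], [-0.0, -0.002, -1.0]]
ft_force: [0.3, -0.0, -2.4]
grip_width: 0.0113
gripper_force: 62.4
time_s: 4.25
position: [0.4777, 0.1347, 0.1855]
tool_rot: [[-0.019, 1.0, 0.002], [1.0, 0.019, -0.0], [-0.0, 0.002, -1.0]]
ft_force: [1.1, -0.6, -1.0]
grip_width: 0.0109
gripper_force: 62.5
[0.4777466  0.13472707 0.18551256] [ 1.05643659 -0.60296758 -0.99633671]
```

View pics/w3.png

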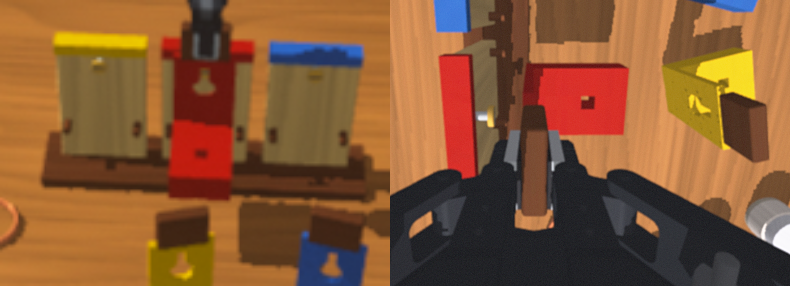

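The composite shows the red holder square to its board at standoff. In the wrist view the screw is near (275,216) and the held holder's socket near (377,202).

Run:
```python
from h import *
import pickle
a,d=pickle.load(open('w3.pkl','rb'))
hsv=cv2.cvtColor(d['color'],cv2.COLOR_RGB2HSV).astype(int)
s=hsv[195:235,255:290]; m=(s[...,0]>15)&(s[...,0]<30)&(s[...,1]>100)&(s[...,2]>115); ys,xs=np.where(m); print('brass',xs.min()+255,xs.max()+255,ys.min()+195,ys.max()+195); print((plane(d,(xs.min()+xs.max())/2+255,(ys.min()+ys.max())/2+195,.137)*1000).round(1))
s=hsv[185:220,360:395]; m=(s[...,2]<110); ys,xs=np.where(m); print('sock',len(xs),xs.mean()+360,ys.mean()+185)
S=plane(d,xs.mean()+360,ys.mean()+185,.1000)*1000; print(S)
# ledge edges
r=(((hsv[...,0]<6)|(hsv[...,0]>174))&(hsv[...,1]>150)&(hsv[...,2]>120))
for u in (385,400): 
    vs=np.where(r[150:250,u])[0]+150; print(u,vs.min(),vs.max(),[(plane(d,u,v,.1)*1000).round(1)[:2].tolist() for v in (vs.min(),vs.max())])
print(proj(d,[.4777,.1347,.2125]), status.observe()['position'])
```

```text
brass 265 287 195 234
[446.2 135.8 137. ]
sock 95 377.88421052631577 203.06315789473683
[522.9138488  134.45494418 100.        ]
385 168 234 [[526.5, 163.2], [530.7, 107.7]]
400 168 234 [[538.3, 163.4], [543.2, 107.9]]
(np.float64(321.3395288213903), np.float64(273.83598362091993)) [0.47763776 0.13493946 0.18603045]
```

```bash
python3 -m handwheel '0 0.07 0 0 0 0 0;0 0.07 0 0 0 0 0;-0.8 0.05 0 0 0 0 0;-1.4 0.04 0 0 0 0 0;-1.4 0.04 0 0 0 0 0;-1.4 0.04 0 0 0 0 0' && python3 -m handwheel '-0.5 -0.01 0 0 0 0 0;-1 -0.02 0 0 0 0 0;-1.6 -0.03 0 0 0 0 0;-1.6 -0.03 0 0 0 0 0;-1.6 -0.03 0 0 0 0 0;-1.6 -0.03 0 0 0 0 0'
```

```text
time_s: 4.85
position: [0.4621, 0.1356, 0.1846]
tool_rot: [[-0.019, 1.0, 0.0], [1.0, 0.019, 0.0], [0.0, 0.0, -1.0]]
ft_force: [-0.4, 0.0, -2.4]
grip_width: 0.0113
gripper_force: 62.4
time_s: 5.35
position: [0.4466, 0.1352, 0.1844]
tool_rot: [[-0.019, 1.0, 0.0], [1.0, 0.019, -0.0], [-0.0, 0.0, -1.0]]
ft_force: [0.4, 0.4, -1.5]
grip_width: 0.011
gripper_force: 62.4
```

```bash
python3 -m handwheel '0 0 -0.3 0 0 0 0;0 0 -0.6 0 0 0 0;0 0 -0.9 0 0 0 0;0 0 -0.9 0 0 0 0;0 0 -0.9 0 0 0 0' && python3 -m handwheel '0 0 -0.4 0 0 0 0;0 0 -0.8 0 0 0 0;0 0 -1.2 0 0 0 0;0 0 -1.2 0 0 0 0;0 0 -1.2 0 0 0 0'; python3 -c "
from h import *
import pickle
pickle.dump((cam('scene'),cam('side')),open('w4.pkl','wb'));s=status.observe();print(s['position'],s['ft_force'],s['wrist_torque'])"
```

```text
time_s: 5.77
position: [0.4464, 0.1352, 0.1751]
tool_rot: [[-0.019, 1.0, -0.001], [1.0, 0.019, 0.0], [0.0, -0.001, -1.0]]
ft_force: [-0.6, -0.6, -0.7]
grip_width: 0.0107
gripper_force: 62.4
time_s: 6.18
position: [0.4464, 0.1352, 0.163]
tool_rot: [[-0.019, 1.0, -0.001], [1.0, 0.019, -0.0], [-0.0, -0.001, -1.0]]
ft_force: [0.3, 0.1, -1.7]
grip_width: 0.011
gripper_force: 62.3
[0.44656429 0.135213   0.16339668] [ 0.06032433  0.04698645 -1.16251675] [-0.01710606  0.03921817 -0.03492453]
```

```bash
python3 -m handwheel '0 0 -0.1 0 0 0 0;0 0 -0.2 0 0 0 0;0 0 -0.25 0 0 0 0;0 0 -0.25 0 0 0 0;0 0 -0.25 0 0 0 0'
```

```text
time_s: 6.7
position: [0.4467, 0.1352, 0.1612]
tool_rot: [[-0.019, 1.0, 0.001], [1.0, 0.019, 0.0], [0.0, 0.001, -1.0]]
ft_force: [-1.3, -0.7, 3.6]
grip_width: 0.0108
gripper_force: 63.3
```

```bash
python3 -m handwheel '0 0 0.1 0 0 0 0.2;0 0 0.1 0 0 0 0.5;0 0 0.1 0 0 0 0.6;0 0 0.1 0 0 0 0.6;0 0 3 0 0 0 0.6;0 0 7 0 0 0 0.8;0 0 7 0 0 0 1;0 0 7 0 0 0 1' && python3 -m handwheel '4 -0.2 0 0 0 4 1;8 -0.4 0 0 0 8 1;12 -0.7 0 0 0 12 1;16 -0.9 0 0 0 14.1 1;18.8 -1.07 0 0 0 14.1 1;18.8 -1.07 0 0 0 14.1 1;18.8 -1.07 0 0 0 14.1 1;18.8 -1.07 0 0 0 14.1 1'
python3 - <<'E'
from h import *
import pickle
a=cam('scene');b=cam('wrist'); pickle.dump((a,b),open('w5.pkl','wb'))
im=np.hstack([cv2.resize(a['color'][100:270,265:415],(397,450)),cv2.resize(b['color'][0:360,200:520],(400,450))])
cv2.imwrite('pics/w5.png',im[:,:,::-1]); print(status.observe()['position'])
E
```

```text
time_s: 7.37
position: [0.4472, 0.1353, 0.2323]
tool_rot: [[-0.019, 1.0, 0.004], [1.0, 0.019, 0.0], [0.0, 0.004, -1.0]]
ft_force: [-0.6, -0.3, -0.1]
grip_width: 0.0841
gripper_force: 0.0
time_s: 8.03
position: [0.6337, 0.1246, 0.2295]
tool_rot: [[-0.262, 0.965, -0.003], [0.965, 0.262, 0.0], [0.001, -0.002, -1.0]]
ft_force: [-0.1, 0.1, 0.1]
grip_width: 0.0852
gripper_force: 0.0
[0.63353782 0.12472606 0.23079538]
```

View pics/w5.png

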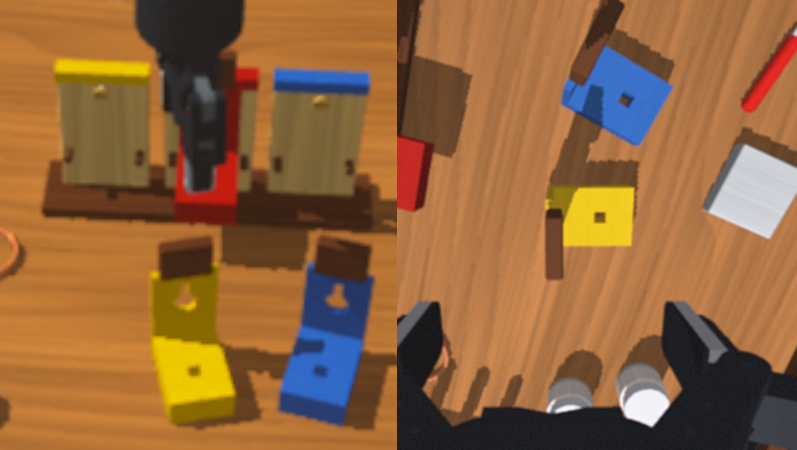

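The composite shows the red holder hung on its panel. The yellow grip is vertical in the wrist view at (325,195), with its socket at (362,173).

```bash
cat >> h.py <<'E'
def gripc(d,box):
    b,P=grip(d,box); i=max(range(4),key=lambda i:np.linalg.norm(P[i]-P[(i+1)%4])); v=P[i]-P[(i+1)%4]
    if v[1]<0: v=-v
    yaw=np.degrees(np.arctan2(-v[0],v[1])); lo=b[np.argsort(b[:,1])[2:]].mean(0); p=plane(d,*lo,.14)[:2]*1000
    t=np.radians(yaw); c=p+22*np.array([-np.sin(t),np.cos(t)])
    print('grip',b.round(1).tolist(),'len',np.linalg.norm(v).round(1),'yaw',yaw.round(1),'centre',c.round(1)); return c,yaw
def sock(d,box,yaw,zt=.028):
    x0,y0,x1,y1=box; g=cv2.cvtColor(d['color'],cv2.COLOR_RGB2HSV)[y0:y1,x0:x1,2].astype(int)
    m=(g<(g.max()*.62)); ys,xs=np.where(m); S=plane(d,xs.mean()+x0,ys.mean()+y0,zt)[:2]*1000
    t=np.radians(yaw); print('socket px',xs.mean()+x0,ys.mean()+y0,len(xs),S.round(1),'origin',(S-44*np.array([np.cos(t),np.sin(t)])).round(1)); return S
E
python3 - <<'E'
from h import *
import pickle
a,d=pickle.load(open('w5.pkl','rb'))
c,y=gripc(d,(308,150,342,235)); sock(d,(354,165,370,182),y)
E
```

```text
grip [[320.0, 169.0], [333.0, 169.0], [333.0, 223.0], [320.0, 223.0]] len 45.9 yaw 15.1 centre [636.2 127.3]
socket px 361.86206896551727 173.4655172413793 58 [677.8 137.5] origin [635.3 126. ]
```

```bash
python3 -m handwheel '0.22 0.18 -4 0 0 0 1;0.22 0.18 -8 0 0 0 1;0.22 0.18 -11.75 0 0 0 1;0.22 0.18 -11.75 0 0 0 1;0.22 0.18 -11.75 0 0 0 1;0.22 0.18 -11.75 0 0 0 1' && python3 -m handwheel '0 0 0 0 0 0 0;0 0 0 0 0 0 0;0 0 0 0 0 0 0;0 0 0 0 0 0 0;0 0 0 0 0 0 0;0 0 0 0 0 0 0;0 0 0 0 0 0 0;0 0 0 0 0 0 0' 60 && python3 -m handwheel '0 0 4 0 0 0 0;0 0 8 0 0 0 0;0 0 12 0 0 0 0;0 0 16 0 0 0 0;0 0 17.2 0 0 0 0;0 0 17.2 0 0 0 0'
```

```text
time_s: 8.63
position: [0.6376, 0.1265, 0.1163]
tool_rot: [[-0.262, 0.965, 0.004], [0.965, 0.262, 0.0], [-0.001, 0.004, -1.0]]
ft_force: [0.2, 0.2, -0.1]
grip_width: 0.0853
gripper_force: 0.0
time_s: 9.3
position: [0.6365, 0.1263, 0.113]
tool_rot: [[-0.262, 0.965, -0.001], [0.965, 0.262, -0.0], [0.0, -0.001, -1.0]]
ft_force: [0.3, 0.2, -2.5]
grip_width: 0.011
gripper_force: 62.6
time_s: 9.8
position: [0.6375, 0.1264, 0.2895]
tool_rot: [[-0.262, 0.965, 0.008], [0.965, 0.262, 0.0], [-0.002, 0.007, -1.0]]
ft_force: [0.0, -0.3, -2.2]
grip_width: 0.011
gripper_force: 62.6
```

```bash
python3 -m handwheel '-3 -1.8 0 0 0 -4 0;-6 -3.6 0 0 0 -8 0;-9 -5.4 0 0 0 -12 0;-12 -7 0 0 0 -14.1 0;-15 -8.7 0 0 0 -14.1 0;-15.81 -9.07 0 0 0 -14.1 0;-15.81 -9.07 0 0 0 -14.1 0;-15.81 -9.07 0 0 0 -14.1 0' && python3 -m handwheel '0 0 -3.5 0 0 0 0;0 0 -7 0 0 0 0;0 0 -10.1 0 0 0 0;0 0 -10.1 0 0 0 0;0 0 -10.1 0 0 0 0;0 0 -10.1 0 0 0 0;0 0 -10.1 0 0 0 0'
cat >> h.py <<'E'
def held(d,col):
    hsv=cv2.cvtColor(d['color'],cv2.COLOR_RGB2HSV).astype(int); H=hsv[...,0]
    r={'yellow':(H>20)&(H<34),'blue':(H>100)&(H<128),'red':(H<6)|(H>174)}[col]&(hsv[...,1]>140)&(hsv[...,2]>110)
    for u in (385,400):
        vs=np.where(r[150:250,u])[0]+150; p=np.array([plane(d,u,v,.099)*1000 for v in (vs.min(),vs.max()+1)]); print('ledge',u,vs.min(),vs.max(),p[:,:2].round(1).tolist(),'mid',p.mean(0)[:2].round(1))
    sock(d,(370,194,387,212),1.1,.099)
    print('tcp',status.observe()['position'].round(4) if hasattr(status.observe()['position'],'round') else status.observe()['position'])
E
python3 - <<'E'
from h import *
import pickle
d=cam('wrist'); pickle.dump(d,open('w6.pkl','wb')); cv2.imwrite('pics/w6.png',d['color'][:,:,::-1]); held(d,'yellow')
a,r=pickle.load(open('w3.pkl','rb')); held(r,'red')
E
```

```text
time_s: 10.47
position: [0.4787, 0.0356, 0.2845]
tool_rot: [[-0.019, 1.0, -0.001], [1.0, 0.019, 0.0], [0.0, -0.001, -1.0]]
ft_force: [0.3, -0.0, -1.7]
grip_width: 0.011
gripper_force: 62.6
time_s: 11.05
position: [0.4799, 0.0356, 0.186]
tool_rot: [[-0.02, 1.0, 0.003], [1.0, 0.02, -0.001], [-0.001, 0.003, -1.0]]
ft_force: [0.3, -1.2, -1.9]
grip_width: 0.011
gripper_force: 62.6
ledge 385 164 234 [[528.6, 67.0], [533.2, 7.1]] mid [530.9  37. ]
ledge 400 163 234 [[540.3, 68.0], [545.8, 7.4]] mid [543.   37.7]
socket px 377.9734513274336 202.68141592920355 113 [525.3  35.2] origin [481.3  34.4]
tcp [0.4797 0.0356 0.186 ]
ledge 385 167 234 [[526.7, 163.8], [531.0, 106.4]] mid [528.8 135.1]
ledge 400 167 234 [[538.5, 164.1], [543.6, 106.6]] mid [541.  135.3]
socket px 377.9268292682927 203.26829268292684 123 [523.2 134. ] origin [479.2 133.1]
tcp [0.4797 0.0356 0.186 ]
```

```bash
python3 -m handwheel '-0.4 -0.02 0 0 0 0 0;-0.9 -0.04 0 0 0 0 0;-1.4 -0.05 0 0 0 0 0;-1.4 -0.05 0 0 0 0 0;-1.4 -0.05 0 0 0 0 0' && python3 -m handwheel '-0.5 -0.01 0 0 0 0 0;-1 -0.02 0 0 0 0 0;-1.6 -0.03 0 0 0 0 0;-1.6 -0.03 0 0 0 0 0;-1.6 -0.03 0 0 0 0 0;-1.6 -0.03 0 0 0 0 0' && python3 -m handwheel '0 0 -0.3 0 0 0 0;0 0 -0.6 0 0 0 0;0 0 -0.9 0 0 0 0;0 0 -0.9 0 0 0 0;0 0 -0.9 0 0 0 0'
```

```text
time_s: 11.52
position: [0.4643, 0.0351, 0.1846]
tool_rot: [[-0.019, 1.0, 0.0], [1.0, 0.019, -0.0], [-0.0, 0.0, -1.0]]
ft_force: [0.1, -0.7, -1.3]
grip_width: 0.011
gripper_force: 62.6
time_s: 12.02
position: [0.4487, 0.0348, 0.1844]
tool_rot: [[-0.019, 1.0, 0.0], [1.0, 0.019, -0.0], [-0.0, 0.0, -1.0]]
ft_force: [-0.4, 0.5, -1.3]
grip_width: 0.011
gripper_force: 62.5
time_s: 12.43
position: [0.4485, 0.0348, 0.175]
tool_rot: [[-0.019, 1.0, -0.001], [1.0, 0.019, 0.0], [0.0, -0.001, -1.0]]
ft_force: [-0.0, 0.6, -2.7]
grip_width: 0.0108
gripper_force: 62.6
```

```bash
python3 -m handwheel '0 0 -0.4 0 0 0 0;0 0 -0.8 0 0 0 0;0 0 -1.2 0 0 0 0;0 0 -1.3 0 0 0 0;0 0 -1.4 0 0 0 0;0 0 -1.45 0 0 0 0;0 0 -1.45 0 0 0 0;0 0 -1.45 0 0 0 0'
```

```text
time_s: 13.1
position: [0.4485, 0.0348, 0.1611]
tool_rot: [[-0.019, 1.0, 0.0], [1.0, 0.019, -0.0], [-0.0, 0.0, -1.0]]
ft_force: [-2.8, -0.2, 4.1]
grip_width: 0.0109
gripper_force: 63.3
```

```bash
python3 -m handwheel '0 0 0.1 0 0 0 0.2;0 0 0.1 0 0 0 0.5;0 0 0.1 0 0 0 0.6;0 0 0.1 0 0 0 0.6;0 0 3 0 0 0 0.6;0 0 7 0 0 0 0.8;0 0 7 0 0 0 1;0 0 7 0 0 0 1' && python3 -m handwheel '2.6 3 0 0 0 -3 1;5.2 6.2 0 0 0 -6 1;7.8 9.4 0 0 0 -9 1;10.4 12.6 0 0 0 -10.1 1;13 15.8 0 0 0 -10.1 1;15.6 19 0 0 0 -10.1 1;17.7 21.66 0 0 0 -10.1 1;17.7 21.66 0 0 0 -10.1 1' && python3 -m handwheel '0 0 0 0 0 0 1;0 0 0 0 0 0 1;0 0 0 0 0 0 1'
python3 - <<'E'
from h import *
import pickle
a=cam('scene');b=cam('wrist'); pickle.dump((a,b),open('w7.pkl','wb'))
im=np.hstack([cv2.resize(a['color'][100:270,265:415],(397,450)),cv2.resize(b['color'][0:360,200:520],(400,450))])
cv2.imwrite('pics/w7.png',im[:,:,::-1]); print(status.observe()['position'])
E
```

```text
time_s: 13.77
position: [0.4494, 0.0347, 0.2323]
tool_rot: [[-0.019, 1.0, 0.004], [1.0, 0.019, -0.001], [-0.001, 0.004, -1.0]]
ft_force: [-0.6, -0.5, -0.3]
grip_width: 0.0841
gripper_force: 0.0
time_s: 14.43
position: [0.6272, 0.2556, 0.2268]
tool_rot: [[0.153, 0.988, -0.003], [0.988, -0.153, 0.0], [-0.0, -0.003, -1.0]]
ft_force: [0.2, 0.9, 0.6]
grip_width: 0.0856
gripper_force: 0.0
time_s: 14.68
position: [0.6251, 0.2504, 0.2306]
tool_rot: [[0.157, 0.988, -0.001], [0.988, -0.157, -0.0], [-0.0, -0.001, -1.0]]
ft_force: [0.8, 0.3, 0.2]
grip_width: 0.0854
gripper_force: 0.0
[0.62524913 0.25041909 0.23127074]
```

View pics/w7.png

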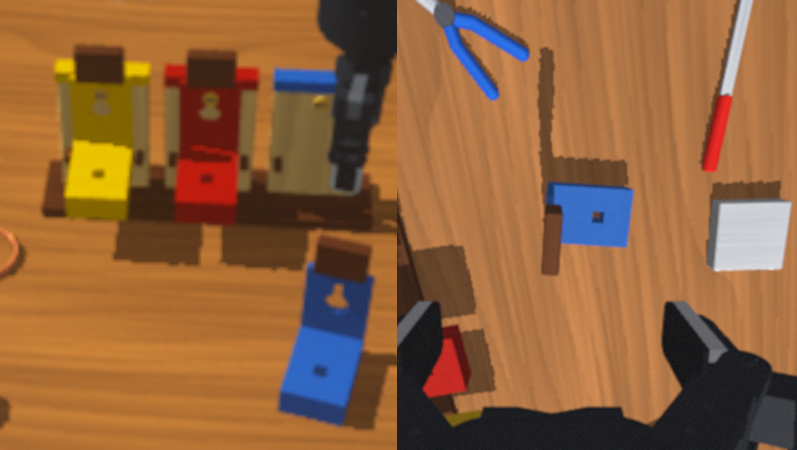

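Red and yellow are both hung. The blue grip is at about wrist (324,192), tilted slightly, and its socket is at (361,173).

Run:
```python
from h import *
import pickle
a,d=pickle.load(open('w7.pkl','rb'))
c,y=gripc(d,(308,150,342,230)); sock(d,(353,165,369,182),y)
```

```text
grip [[316.20001220703125, 219.6999969482422], [319.0, 165.39999389648438], [332.70001220703125, 166.10000610351562], [329.8999938964844, 220.5]] len 46.1 yaw -11.5 centre [627.1 254.5]
socket px 360.46153846153845 173.43076923076924 65 [669.3 244.2] origin [626.2 253. ]
```

```bash
python3 -m handwheel '0.14 0.32 -4 0 0 -2.5 1;0.14 0.32 -8 0 0 -2.5 1;0.14 0.32 -11.8 0 0 -2.5 1;0.14 0.32 -11.8 0 0 -2.5 1;0.14 0.32 -11.8 0 0 -2.5 1;0.14 0.32 -11.8 0 0 -2.5 1' && python3 -m handwheel '0 0 0 0 0 0 0;0 0 0 0 0 0 0;0 0 0 0 0 0 0;0 0 0 0 0 0 0;0 0 0 0 0 0 0;0 0 0 0 0 0 0;0 0 0 0 0 0 0;0 0 0 0 0 0 0' 60 && python3 -m handwheel '0 0 4 0 0 0 0;0 0 8 0 0 0 0;0 0 12 0 0 0 0;0 0 16 0 0 0 0;0 0 17.2 0 0 0 0;0 0 17.2 0 0 0 0'
```

```text
time_s: 15.28
position: [0.6282, 0.2545, 0.1159]
tool_rot: [[0.2, 0.98, 0.004], [0.98, -0.2, 0.001], [0.002, 0.004, -1.0]]
ft_force: [1.2, 0.0, 0.9]
grip_width: 0.0855
gripper_force: 0.0
time_s: 15.95
position: [0.6269, 0.2546, 0.1128]
tool_rot: [[0.199, 0.98, -0.0], [0.98, -0.199, 0.0], [-0.0, -0.0, -1.0]]
ft_force: [-1.3, 1.1, 0.1]
grip_width: 0.0107
gripper_force: 63.0
time_s: 16.45
position: [0.6277, 0.2548, 0.2891]
tool_rot: [[0.199, 0.98, 0.008], [0.98, -0.199, 0.002], [0.003, 0.007, -1.0]]
ft_force: [1.1, -0.4, -1.6]
grip_width: 0.0109
gripper_force: 62.7
```

```bash
python3 -m handwheel '-3 -0.4 0 0 0 4 0;-6 -0.8 0 0 0 8 0;-9 -1.2 0 0 0 12 0;-12 -1.6 0 0 0 12.6 0;-15.23 -1.88 0 0 0 12.6 0;-15.23 -1.88 0 0 0 12.6 0;-15.23 -1.88 0 0 0 12.6 0' && python3 -m handwheel '0 0 -3.5 0 0 0 0;0 0 -7 0 0 0 0;0 0 -10.05 0 0 0 0;0 0 -10.05 0 0 0 0;0 0 -10.05 0 0 0 0;0 0 -10.05 0 0 0 0;0 0 -10.05 0 0 0 0'
python3 - <<'E'
from h import *
d=cam('wrist'); cv2.imwrite('pics/w8.png',d['color'][:,:,::-1]); held(d,'blue')
E
```

```text
time_s: 17.03
position: [0.4731, 0.2357, 0.2837]
tool_rot: [[-0.02, 1.0, -0.002], [1.0, 0.02, -0.001], [-0.001, -0.002, -1.0]]
ft_force: [0.5, -0.3, -2.1]
grip_width: 0.0107
gripper_force: 62.5
time_s: 17.62
position: [0.4759, 0.236, 0.1861]
tool_rot: [[-0.019, 1.0, 0.003], [1.0, 0.019, 0.001], [0.001, 0.003, -1.0]]
ft_force: [0.2, -0.0, -1.2]
grip_width: 0.011
gripper_force: 62.7
ledge 385 169 235 [[524.9, 263.5], [529.2, 206.7]] mid [527.1 235.1]
ledge 400 169 235 [[536.8, 263.7], [541.8, 206.9]] mid [539.3 235.3]
socket px 378.2519083969466 204.06106870229007 131 [521.6 234.5] origin [477.6 233.7]
tcp [0.4756 0.236  0.186 ]
```

```bash
python3 -m handwheel '-0.4 0.04 0 0 0 0 0;-0.9 0.03 0 0 0 0 0;-1.4 0.02 0 0 0 0 0;-1.4 0.02 0 0 0 0 0;-1.4 0.02 0 0 0 0 0' && python3 -m handwheel '-0.5 -0.01 0 0 0 0 0;-1 -0.02 0 0 0 0 0;-1.6 -0.03 0 0 0 0 0;-1.6 -0.03 0 0 0 0 0;-1.6 -0.03 0 0 0 0 0;-1.6 -0.03 0 0 0 0 0' && python3 -m handwheel '0 0 -0.3 0 0 0 0;0 0 -0.6 0 0 0 0;0 0 -0.9 0 0 0 0;0 0 -0.9 0 0 0 0;0 0 -0.9 0 0 0 0'
```

```text
time_s: 18.08
position: [0.4604, 0.2361, 0.1846]
tool_rot: [[-0.019, 1.0, 0.0], [1.0, 0.019, 0.0], [0.0, 0.0, -1.0]]
ft_force: [0.6, 0.0, -1.4]
grip_width: 0.0109
gripper_force: 62.7
time_s: 18.58
position: [0.4448, 0.2357, 0.1844]
tool_rot: [[-0.019, 1.0, 0.0], [1.0, 0.019, 0.0], [0.0, 0.0, -1.0]]
ft_force: [-0.0, 0.4, -2.0]
grip_width: 0.0109
gripper_force: 62.6
time_s: 19.0
position: [0.4446, 0.2357, 0.175]
tool_rot: [[-0.019, 1.0, -0.001], [1.0, 0.019, -0.0], [-0.0, -0.001, -1.0]]
ft_force: [-0.7, 0.3, -1.3]
grip_width: 0.0109
gripper_force: 62.7
```

```bash
python3 -m handwheel '0 0 -0.4 0 0 0 0;0 0 -0.8 0 0 0 0;0 0 -1.2 0 0 0 0;0 0 -1.3 0 0 0 0;0 0 -1.4 0 0 0 0;0 0 -1.45 0 0 0 0;0 0 -1.45 0 0 0 0;0 0 -1.45 0 0 0 0' && python3 -m handwheel '0 0 0.1 0 0 0 0.2;0 0 0.1 0 0 0 0.5;0 0 0.1 0 0 0 0.6;0 0 0.1 0 0 0 0.6;0 0 3 0 0 0 0.6;0 0 7 0 0 0 0.8;0 0 9 0 0 0 1;0 0 9 0 0 0 1'
python3 - <<'E'
from h import *
import pickle
D=pickle.load(open('d0.pkl','rb')); a,b=D['scene'],D['side']
hb=cv2.cvtColor(b['color'],cv2.COLOR_RGB2HSV).astype(int); H=hb[...,0]
for k,m in {'red':((H<6)|(H>174)),'yellow':(H>22)&(H<32),'blue':(H>105)&(H<125)}.items():
    m=(m&(hb[...,1]>170)&(hb[...,2]>60)); m[:275]=0;m[335:]=0;m[:,:325]=0;m[:,390:]=0
    ys,xs=np.where(m); top=ys.min(); bot=ys.max()
    print(k,len(xs),'top',xs[ys<=top+2].mean(),top,'bot',xs[ys>=bot-2].mean(),bot)
    for z in (.145,): print('  side ray at z.145 (top-ish)',(plane(b,xs[ys<=top+2].mean(),top+1,z)*1000).round(1)[:2])
# side bottom of handle at z=.051 ; scene tops
for k,(u,v) in {'red':(183,179),'yellow':(193.5,154.5)}.items(): print(k,'scene top z.146',(plane(a,u,v,.146)*1000).round(1)[:2])
E
```

```text
time_s: 19.67
position: [0.4445, 0.2357, 0.1611]
tool_rot: [[-0.019, 1.0, 0.0], [1.0, 0.019, -0.0], [-0.0, 0.0, -1.0]]
ft_force: [-3.4, -1.2, 3.6]
grip_width: 0.011
gripper_force: 63.4
time_s: 20.33
position: [0.4463, 0.2362, 0.2553]
tool_rot: [[-0.019, 1.0, 0.009], [1.0, 0.019, 0.002], [0.002, 0.009, -1.0]]
ft_force: [-0.1, -0.2, 0.3]
grip_width: 0.0843
gripper_force: 0.0
red 179 top 375.72727272727275 281 bot 373.3076923076923 314
  side ray at z.145 (top-ish) [ 630.3 -211.3]Traceback (most recent call last):
  File "<stdin>", line 7, in <module>
    return umr_minimum(a, axis, None, out, keepdims, initial, where)
ValueError: zero-size array to reduction operation minimum which has no identity
```

```bash
python3 - <<'E'
from h import *
import pickle
D=pickle.load(open('d0.pkl','rb')); a,b=D['scene'],D['side']
for k,(u,v),w in [('red',(183,179.5),(375.7,282)),('yellow',(192.5,155),(336,289)),('blue',(187,167),(356,284))]:
    print(k,(plane(a,u,v,.146)*1000).round(1)[:2],(plane(b,*w,.146)*1000).round(1)[:2])
E
python3 -m handwheel '1.6 -4 0 0 0 -7 1;3.2 -8 0 0 0 -14 1;4.8 -12 0 0 0 -21 1;6.4 -16 0 0 0 -28 1;8 -20 0 0 0 -35 1;9.6 -24 0 0 0 -42 1;11.2 -28 0 0 0 -49 1;12.8 -32 0 0 0 -56 1'
```

```text
red [ 632.  -207.5] [ 629.8 -212.2]
yellow [ 552.  -207.6] [ 553.8 -207.3]
blue [ 592.3 -209.5] [ 593.1 -206.3]
time_s: 21.0
position: [0.5687, -0.0759, 0.2499]
tool_rot: [[0.822, 0.57, -0.001], [0.57, -0.822, 0.0], [-0.001, -0.001, -1.0]]
ft_force: [0.7, 0.4, -0.8]
grip_width: 0.0853
gripper_force: 0.0
```

```bash
python3 -m handwheel '0.4 -3 0 0 0 -7 1;0.8 -6 0 0 0 -14 1;1.2 -9 0 0 0 -21 1;1.95 -12.4 0 0 0 -28 1;1.95 -12.4 0 0 0 -35.1 1;1.95 -12.4 0 0 0 -35.1 1;1.95 -12.4 0 0 0 -35.1 1;1.95 -12.4 0 0 0 -35.1 1'
python3 - <<'E'
from h import *
import pickle
a=cam('scene');b=cam('wrist'); pickle.dump((a,b),open('w9.pkl','wb'))
im=np.hstack([cv2.resize(a['color'][100:270,265:415],(397,450)),cv2.resize(b['color'][0:360,160:480],(400,450))])
cv2.imwrite('pics/w9.png',im[:,:,::-1]); print(status.observe()['position'],proj(b,[.592,-.208,.146]))
E
```

```text
time_s: 21.67
position: [0.5879, -0.1969, 0.2505]
tool_rot: [[1.0, 0.005, -0.0], [0.005, -1.0, 0.0], [-0.0, -0.0, -1.0]]
ft_force: [0.8, -0.5, 0.5]
grip_width: 0.0852
gripper_force: 0.0
[ 0.58796843 -0.19677133  0.25091706] (np.float64(337.1430836081352), np.float64(191.7040581950791))
```

View pics/w9.png

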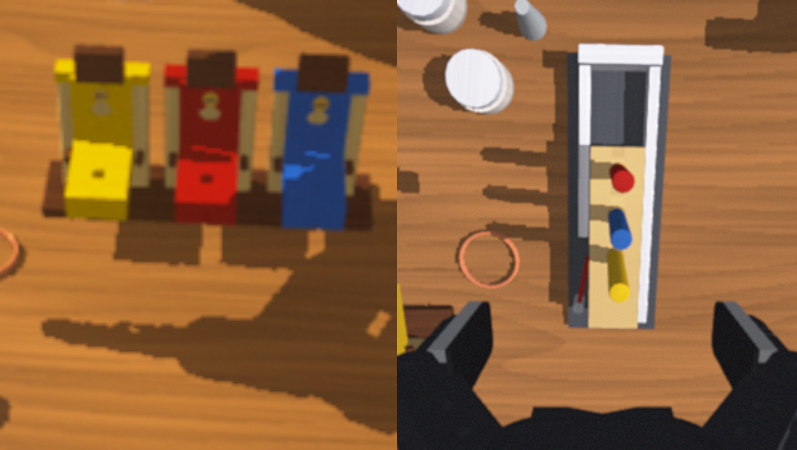

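All three holders are hung. In the wrist view the tool tops are at red (342,146), blue (340,192) and yellow (338,234).

```bash
cat >> h.py <<'E'
def colmask(d,k):
    hsv=cv2.cvtColor(d['color'],cv2.COLOR_RGB2HSV).astype(int); H=hsv[...,0]
    return ({'yellow':(H>22)&(H<32),'blue':(H>103)&(H<128),'red':(H<6)|(H>174)}[k]&(hsv[...,1]>(215 if k=='yellow' else 150))&(hsv[...,2]>90)).astype(np.uint8)
def tooltop(d,k,box,zt):
    m=colmask(d,k); x0,y0,x1,y1=box; M=np.zeros_like(m); M[y0:y1,x0:x1]=m[y0:y1,x0:x1]
    n,l,st,c=cv2.connectedComponentsWithStats(M); i=1+np.argmax(st[1:,4]); ys,xs=np.where(l==i)
    # lowest disc in image: distance to bottom row
    vb=ys.max(); dist=np.linalg.norm(plane(d,xs.mean(),vb,zt)-d['p']); r=8e-3*d['f']/dist
    u=xs[ys>vb-r].mean(); v=vb+.5-r; P=plane(d,u,v,zt)*1000; print(k,'px',u.round(1),v.round(1),'r',r.round(1),'st',st[i].tolist(),'top',P[:2].round(1)); return P
E
python3 - <<'E'
from h import *
import pickle
a,d=pickle.load(open('w9.pkl','rb'))
for k,b in [('red',(325,120,360,165)),('blue',(320,160,360,210)),('yellow',(320,195,360,250))]: tooltop(d,k,b,.146)
for p in [(566,71),(556,320),(661,60),(640,320)]: print(plane(d,160+(p[0]-397)*.8,p[1]*.8,.006)[:2]*1000)
print(status.observe()['position'])
E
```

```text
red px 340.6 144.1 r 9.4 st [332, 134, 18, 20, 250] top [ 632.9 -210.2]
blue px 339.0 189.3 r 9.2 st [332, 168, 15, 31, 273] top [ 594.1 -209.6]
yellow px 337.5 231.8 r 8.7 st [330, 201, 15, 40, 286] top [ 554.7 -209. ]
[ 724.00235816 -161.12205476]
[ 459.77567828 -144.2333165 ]
[ 734.1806782  -252.46224295]
[ 460.31630703 -241.29907475]
[ 0.58796843 -0.19677133  0.25091706]
```

```bash
python3 -m handwheel '2.2 -0.7 0 0 0 0 1;4.5 -1.34 0 0 0 0 1;4.5 -1.34 -2 0 0 0 1;4.5 -1.34 -4 0 0 0 1;4.5 -1.34 -4 0 0 0 1;4.5 -1.34 -4 0 0 0 1;4.5 -1.34 -4 0 0 0 1;4.5 -1.34 -4 0 0 0 1'
python3 - <<'E'
from h import *
d=cam('wrist'); tooltop(d,'red',(300,130,350,260),.146); print(status.observe()['position'])
print(proj(d,[.633,-.2102,.146]))
E
```

```text
time_s: 22.43
position: [0.6333, -0.2111, 0.2126]
tool_rot: [[1.0, 0.001, 0.002], [0.001, -1.0, -0.001], [0.002, 0.001, -1.0]]
ft_force: [-0.1, 0.6, 0.6]
grip_width: 0.0852
gripper_force: 0.0
red px 322.8 209.9 r 10.6 st [314, 179, 19, 42, 534] top [ 633.3 -210.2]
[ 0.63325567 -0.21119559  0.21246614]
(np.float64(322.7882919074483), np.float64(210.26276846687412))
```

```bash
python3 -m handwheel '0 0.1 -4 0 0 0 1;0 0.1 -8 0 0 0 1;0 0.1 -11.1 0 0 0 1;0 0.1 -11.1 0 0 0 1;0 0.1 -11.1 0 0 0 1;0 0.1 -11.1 0 0 0 1' && python3 -m handwheel '0 0 0 0 0 0 0;0 0 0 0 0 0 0;0 0 0 0 0 0 0;0 0 0 0 0 0 0;0 0 0 0 0 0 0;0 0 0 0 0 0 0;0 0 0 0 0 0 0;0 0 0 0 0 0 0' 40
```

```text
time_s: 22.98
position: [0.6342, -0.2108, 0.1028]
tool_rot: [[1.0, 0.0, 0.004], [0.0, -1.0, -0.002], [0.004, 0.002, -1.0]]
ft_force: [-0.1, 0.0, 0.5]
grip_width: 0.0856
gripper_force: 0.0
time_s: 23.65
position: [0.6331, -0.2102, 0.1001]
tool_rot: [[1.0, -0.0, 0.0], [-0.0, -1.0, -0.0], [0.0, 0.0, -1.0]]
ft_force: [-0.5, -0.1, 3.3]
grip_width: 0.0149
gripper_force: 38.9
```

```bash
python3 -m handwheel '0 0 4 0 0 0 0;0 0 8 0 0 0 0;0 0 12 0 0 0 0;0 0 16 0 0 0 0;0 0 19 0 0 0 0;-1.5 3 19 0 0 0 0;-3 6 19 0 0 0 0;-3 6 19 0 0 0 0' && python3 -m handwheel '-1.7 3.3 0 0 0 0 0;-3.4 6.6 0 0 0 0 0;-5.1 9.9 0 0 0 0 0;-6.8 13.2 0 0 0 0 0;-8.5 16.5 0 0 0 0 0;-10.2 19.8 0 0 0 0 0;-11.9 23.1 0 0 0 0 0;-12.5 24.3 0 0 0 0 0' && python3 -m handwheel '-1.8 4.3 0 0 0 0 0;-1.8 4.3 0 0 0 0 0;-1.8 4.3 0 0 0 0 0;-1.8 4.3 0 0 0 0 0;-1.8 4.3 0 0 0 0 0'
python3 - <<'E'
from h import *
import pickle
b=cam('wrist'); pickle.dump(b,open('w10.pkl','wb')); cv2.imwrite('pics/w10.png',b['color'][:,:,::-1])
print(status.observe()['position'],[proj(b,[.4905-.0019*i,.136+.1*i,.077]) for i in (-1,0,1)])
E
```

```text
time_s: 24.32
position: [0.6011, -0.1457, 0.2909]
tool_rot: [[1.0, 0.003, -0.0], [0.003, -1.0, 0.001], [-0.0, -0.001, -1.0]]
ft_force: [0.6, 0.5, -0.2]
grip_width: 0.0153
gripper_force: 39.3
time_s: 24.98
position: [0.4757, 0.0959, 0.2901]
tool_rot: [[1.0, 0.003, -0.0], [0.003, -1.0, 0.001], [-0.0, -0.001, -1.0]]
ft_force: [-0.6, -0.1, -0.6]
grip_width: 0.015
gripper_force: 39.4
time_s: 25.4
position: [0.4606, 0.1348, 0.2896]
tool_rot: [[1.0, -0.001, -0.0], [-0.001, -1.0, -0.0], [-0.0, 0.0, -1.0]]
ft_force: [0.6, 0.2, -0.4]
grip_width: 0.0149
gripper_force: 39.4
[0.46062784 0.13472206 0.28960189] [(np.float64(406.60860175717914), np.float64(146.74450487018314)), (np.float64(323.004033828084), np.float64(148.33508210257799)), (np.float64(239.62279336200248), np.float64(149.92141052911404))]
```

View pics/w10.png

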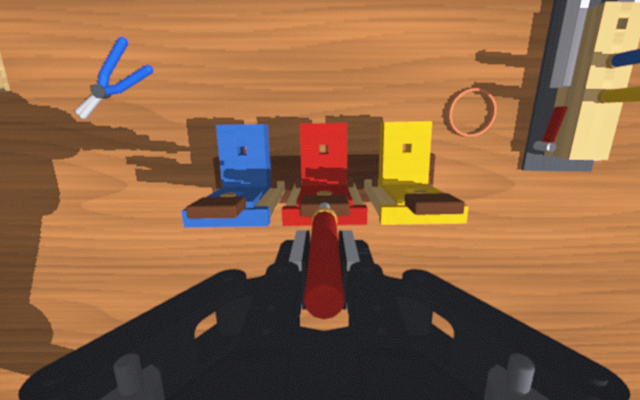

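The wrist view shows sockets at blue (243,149), red (323,148) and yellow (407,148). The held red tool's shank tip is at about (324,207).

```bash
cat >> h.py <<'E'
def socks(d,px,zt=.077):
    for k,(u,v) in px.items():
        m=colmask(d,k); M=m[v-9:v+10,u-9:u+10]==0
        n,l,st,c=cv2.connectedComponentsWithStats(M.astype(np.uint8)); i=l[9,9] or 1+np.argmax(st[1:,4])
        cx,cy=c[i]+[u-9,v-9]; print(k,'px',cx.round(2),cy.round(2),'n',st[i][4],st[i][:4].tolist(),(plane(d,cx,cy,zt)*1000).round(1)[:2])
E
python3 - <<'E'
from h import *
import pickle
d=pickle.load(open('w10.pkl','rb')); socks(d,{'blue':(243,149),'red':(323,148),'yellow':(407,148)})
p=np.array([.4606,.1348,.2896]); print('tip',proj(d,p-[0,0,.079]),'top',proj(d,p+[0,0,.046]))
for k in ('blue','red','yellow'):
    m=colmask(d,k); m[:, :190]=0;m[:110]=0;m[183:]=0; m[:,460:]=0
    for v in (135,165):
        xs=np.where(m[v])[0]; print(k,v,xs.min(),xs.max(),plane(d,(xs.min()+xs.max())/2,v,.077)[:2]*1000)
E
```

```text
blue px 244.2 149.55 n 40 [8, 5, 5, 10] [489.  230.5]
red px 322.94 148.45 n 69 [5, 6, 9, 8] [490.4 136.1]
yellow px 406.47 146.89 n 103 [2, 2, 17, 12] [492.2  36.2]
tip (np.float64(324.14873189689564), np.float64(204.7963845704669)) top (np.float64(324.60759520428047), np.float64(301.87452487596477))
blue 135 218 267 [506.15558949 231.2740003 ]
blue 165 220 269 [470.38036679 231.44251168]
red 135 300 346 [506.16772418 135.99573658]
red 165 300 347 [470.39003553 135.40865217]
yellow 135 383 429 [506.18023752  37.74434219]
yellow 165 383 428 [470.4000729  35.713387 ]
```

```bash
python3 -m handwheel '3 0.13 0 0 0 0 0;3 0.13 0 0 0 0 0;3 0.13 -4 0 0 0 0;3 0.13 -8 0 0 0 0;3 0.13 -11.9 0 0 0 0;3 0.13 -11.9 0 0 0 0;3 0.13 -11.9 0 0 0 0;3 0.13 -11.9 0 0 0 0' && python3 -m handwheel '0 0 -0.5 0 0 0 0;0 0 -1 0 0 0 0;0 0 -1.5 0 0 0 0;0 0 -2 0 0 0 0;0 0 -2 0 0 0 0;0 0 -2 0 0 0 0'
```

```text
time_s: 26.12
position: [0.4913, 0.1367, 0.173]
tool_rot: [[1.0, -0.001, 0.003], [-0.001, -1.0, 0.0], [0.003, -0.0, -1.0]]
ft_force: [-0.5, -0.4, 0.8]
grip_width: 0.0152
gripper_force: 39.4
time_s: 26.62
position: [0.4899, 0.1371, 0.1507]
tool_rot: [[1.0, 0.0, -0.0], [0.0, -1.0, -0.0], [-0.0, 0.0, -1.0]]
ft_force: [-0.3, -0.5, -0.5]
grip_width: 0.0151
gripper_force: 39.4
```

```bash
python3 -m handwheel '0 0 -0.6 0 0 0 0;0 0 -1.2 0 0 0 0;0 0 -1.8 0 0 0 0;0 0 -2.2 0 0 0 0;0 0 -2.2 0 0 0 0;0 0 -2.2 0 0 0 0' && python3 -m handwheel '0 0 -0.1 0 0 0 0;0 0 -0.2 0 0 0 0;0 0 -0.3 0 0 0 0;0 0 -0.3 0 0 0 0;0 0 -0.3 0 0 0 0'
```

```text
time_s: 27.12
position: [0.4899, 0.1371, 0.1285]
tool_rot: [[1.0, -0.0, -0.001], [-0.0, -1.0, -0.0], [-0.001, 0.0, -1.0]]
ft_force: [0.9, 0.2, -1.8]
grip_width: 0.0148
gripper_force: 39.4
time_s: 27.53
position: [0.49, 0.1371, 0.1258]
tool_rot: [[1.0, 0.0, 0.0], [0.0, -1.0, 0.0], [0.0, -0.0, -1.0]]
ft_force: [-0.6, -0.3, -0.7]
grip_width: 0.0151
gripper_force: 39.4
```

```bash
python3 -m handwheel '0 0 -0.05 0 0 0 0;0 0 -0.1 0 0 0 0;0 0 -0.15 0 0 0 0;0 0 -0.15 0 0 0 0;0 0 -0.15 0 0 0 0'
```

```text
time_s: 27.95
position: [0.4901, 0.1371, 0.1245]
tool_rot: [[1.0, 0.0, 0.0], [0.0, -1.0, -0.0], [0.0, 0.0, -1.0]]
ft_force: [-0.2, 0.2, 1.5]
grip_width: 0.0149
gripper_force: 39.6
```

```bash
python3 -m handwheel '0 0 0 0 0 0 0.3;0 0 0 0 0 0 0.4;0 0 0 0 0 0 0.4;0 0 4 0 0 0 0.4;0 0 8 0 0 0 0.4;0 0 11 0 0 0 0.6;0 0 11 0 0 0 1;0 0 11 0 0 0 1' && python3 -m handwheel '1.1 -3.7 0 0 0 0 1;2.2 -7.4 0 0 0 0 1;3.3 -11.1 0 0 0 0 1;4.4 -14.8 0 0 0 0 1;5.5 -18.5 0 0 0 0 1;6.6 -22.2 0 0 0 0 1;7.7 -25.9 0 0 0 0 1;8 -26.5 0 0 0 0 1' && python3 -m handwheel '1.2 -4.1 0 0 0 0 1;2.4 -8.2 0 0 0 0 1;2.4 -8.2 -1 0 0 0 1;2.4 -8.2 -2.2 0 0 0 1;2.4 -8.2 -2.2 0 0 0 1;2.4 -8.2 -2.2 0 0 0 1;2.4 -8.2 -2.2 0 0 0 1'
python3 - <<'E'
from h import *
import pickle
a=cam('scene');d=cam('wrist'); pickle.dump((a,d),open('w11.pkl','wb')); tooltop(d,'blue',(300,150,350,270),.146); print(status.observe()['position'])
E
```

```text
time_s: 28.62
position: [0.4904, 0.1372, 0.2354]
tool_rot: [[1.0, 0.0, 0.003], [0.0, -1.0, 0.0], [0.003, -0.0, -1.0]]
ft_force: [-0.3, -0.1, -1.0]
grip_width: 0.0692
gripper_force: 0.0
time_s: 29.28
position: [0.5703, -0.133, 0.2317]
tool_rot: [[1.0, -0.005, -0.003], [-0.005, -1.0, 0.0], [-0.003, -0.0, -1.0]]
ft_force: [-0.1, 0.0, 0.5]
grip_width: 0.0856
gripper_force: 0.0
time_s: 29.87
position: [0.594, -0.2093, 0.2123]
tool_rot: [[1.0, 0.001, -0.0], [0.001, -1.0, 0.0], [-0.0, -0.0, -1.0]]
ft_force: [0.0, -0.2, -0.0]
grip_width: 0.0855
gripper_force: 0.0
blue px 324.7 210.9 r 10.6 st [316, 181, 19, 41, 456] top [ 593.1 -209.8]
[ 0.59416321 -0.2094325   0.21292771]
```

```bash
python3 -m handwheel '-0.05 0 -4 0 0 0 1;-0.05 0 -8 0 0 0 1;-0.05 0 -11.2 0 0 0 1;-0.05 0 -11.2 0 0 0 1;-0.05 0 -11.2 0 0 0 1;-0.05 0 -11.2 0 0 0 1' && python3 -m handwheel '0 0 0 0 0 0 0;0 0 0 0 0 0 0;0 0 0 0 0 0 0;0 0 0 0 0 0 0;0 0 0 0 0 0 0;0 0 0 0 0 0 0;0 0 0 0 0 0 0;0 0 0 0 0 0 0' 40 && python3 -m handwheel '0 0 4 0 0 0 0;0 0 8 0 0 0 0;0 0 12 0 0 0 0;0 0 16 0 0 0 0;0 0 19 0 0 0 0;0 0 19 0 0 0 0;0 0 19 0 0 0 0'
```

```text
time_s: 30.47
position: [0.5946, -0.2104, 0.1029]
tool_rot: [[1.0, 0.0, 0.003], [0.0, -1.0, -0.002], [0.003, 0.002, -1.0]]
ft_force: [-0.1, 0.5, 0.5]
grip_width: 0.0853
gripper_force: 0.0
time_s: 31.13
position: [0.5936, -0.21, 0.1007]
tool_rot: [[1.0, 0.0, 0.0], [0.0, -1.0, -0.0], [0.0, 0.0, -1.0]]
ft_force: [0.6, 0.4, 3.4]
grip_width: 0.015
gripper_force: 38.9
time_s: 31.72
position: [0.5937, -0.21, 0.2915]
tool_rot: [[1.0, 0.0, 0.003], [0.0, -1.0, -0.001], [0.003, 0.001, -1.0]]
ft_force: [-0.2, 0.1, -1.7]
grip_width: 0.015
gripper_force: 39.3
```

```bash
python3 -m handwheel '-1 3.6 0 0 0 0 0;-2 7.2 0 0 0 0 0;-3 10.8 0 0 0 0 0;-4 14.4 0 0 0 0 0;-5 18 0 0 0 0 0;-6 21.6 0 0 0 0 0;-7 24 0 0 0 0 0;-7 24 0 0 0 0 0' && python3 -m handwheel '-1 3.4 0 0 0 0 0;-2 6.8 0 0 0 0 0;-3 10.2 0 0 0 0 0;-4 13.6 0 0 0 0 0;-5 17 0 0 0 0 0;-6.4 20.6 0 0 0 0 0;-6.4 20.6 0 0 0 0 0;-6.4 20.6 0 0 0 0 0' && python3 -m handwheel '0 0 0 0 0 0 0;0 0 0 0 0 0 0'
python3 - <<'E'
from h import *
import pickle
b=cam('wrist'); pickle.dump(b,open('w12.pkl','wb'));s=status.observe()['position']; print(s)
u,v=proj(b,[.4885,.236,.077]);print(u,v); socks(b,{'blue':(round(u),round(v))})
cv2.imwrite('pics/w12.png',np.hstack([b['color'][100:300,200:450]]*1)[:,:,::-1].repeat(2,0).repeat(2,1))
E
```

```text
time_s: 32.38
position: [0.5212, 0.0342, 0.289]
tool_rot: [[1.0, 0.004, -0.003], [0.004, -1.0, 0.002], [-0.003, -0.002, -1.0]]
ft_force: [1.4, -0.5, 0.1]
grip_width: 0.0148
gripper_force: 39.3
time_s: 33.05
position: [0.4586, 0.2372, 0.2887]
tool_rot: [[1.0, 0.003, -0.003], [0.003, -1.0, -0.001], [-0.003, 0.001, -1.0]]
ft_force: [0.4, -0.6, -1.0]
grip_width: 0.0149
gripper_force: 39.4
time_s: 33.22
position: [0.4599, 0.235, 0.2895]
tool_rot: [[1.0, -0.002, -0.001], [-0.002, -1.0, -0.001], [-0.001, 0.001, -1.0]]
ft_force: [0.3, 0.3, -0.6]
grip_width: 0.0149
gripper_force: 39.4
[0.45998187 0.2349559  0.28972981]
323.1129395498515 149.19619871142032
blue px 324.25 148.93 n 85 [6, 5, 10, 9] [488.8 234.6]
```

View pics/w12.png

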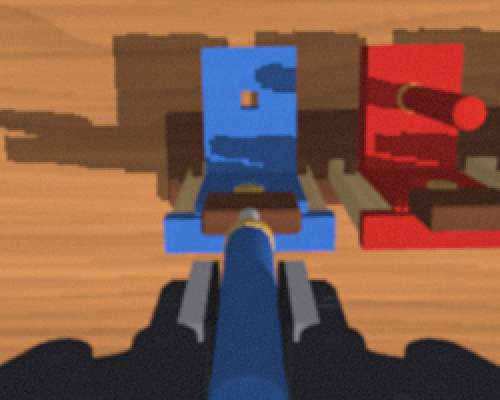

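The blue socket is clear at about (324,149), which gives (488.8, 234.6) mm. The red tool stands in its ledge.

```bash
python3 -m handwheel '2.9 0 0 0 0 0 0;2.9 0 0 0 0 0 0;2.9 0 -4 0 0 0 0;2.9 0 -8 0 0 0 0;2.9 0 -11.9 0 0 0 0;2.9 0 -11.9 0 0 0 0;2.9 0 -11.9 0 0 0 0;2.9 0 -11.9 0 0 0 0' && python3 -m handwheel '0 0 -0.5 0 0 0 0;0 0 -1 0 0 0 0;0 0 -1.5 0 0 0 0;0 0 -2 0 0 0 0;0 0 -2 0 0 0 0;0 0 -2 0 0 0 0'
```

```text
time_s: 33.93
position: [0.4898, 0.2359, 0.1736]
tool_rot: [[1.0, -0.001, 0.003], [-0.001, -1.0, 0.001], [0.003, -0.001, -1.0]]
ft_force: [-0.3, -0.1, -0.4]
grip_width: 0.0147
gripper_force: 39.4
time_s: 34.43
position: [0.4885, 0.2361, 0.1511]
tool_rot: [[1.0, 0.0, -0.0], [0.0, -1.0, -0.0], [-0.0, 0.0, -1.0]]
ft_force: [0.3, -0.4, -0.6]
grip_width: 0.015
gripper_force: 39.4
```

```bash
python3 -m handwheel '0 -0.06 -0.6 0 0 0 0;0 -0.06 -1.2 0 0 0 0;0 -0.06 -1.8 0 0 0 0;0 -0.06 -2.2 0 0 0 0;0 -0.06 -2.2 0 0 0 0;0 -0.06 -2.2 0 0 0 0' && python3 -m handwheel '0 0 -0.1 0 0 0 0;0 0 -0.2 0 0 0 0;0 0 -0.3 0 0 0 0;0 0 -0.4 0 0 0 0;0 0 -0.45 0 0 0 0;0 0 -0.45 0 0 0 0;0 0 -0.45 0 0 0 0'
```

```text
time_s: 34.93
position: [0.4884, 0.2355, 0.129]
tool_rot: [[1.0, -0.0, -0.001], [-0.0, -1.0, -0.0], [-0.001, 0.0, -1.0]]
ft_force: [0.1, -0.9, -1.4]
grip_width: 0.0151
gripper_force: 39.4
time_s: 35.52
position: [0.4886, 0.2355, 0.1251]
tool_rot: [[1.0, 0.0, 0.0], [0.0, -1.0, 0.0], [0.0, -0.0, -1.0]]
ft_force: [0.2, 0.1, 3.6]
grip_width: 0.0146
gripper_force: 39.6
```

```bash
python3 -m handwheel '0 0 0 0 0 0 0.3;0 0 0 0 0 0 0.4;0 0 0 0 0 0 0.4;0 0 4 0 0 0 0.4;0 0 8 0 0 0 0.4;0 0 11 0 0 0 0.6;0 0 11 0 0 0 1;0 0 11 0 0 0 1' && python3 -m handwheel '0.5 -3.7 0 0 0 0 1;1 -7.4 0 0 0 0 1;1.5 -11.1 0 0 0 0 1;2 -14.8 0 0 0 0 1;2.5 -18.5 0 0 0 0 1;3 -22.2 0 0 0 0 1;3.5 -24 0 0 0 0 1;3.5 -24 0 0 0 0 1' && python3 -m handwheel '0.5 -3.7 0 0 0 0 1;1 -7.4 0 0 0 0 1;1.5 -11.1 0 0 0 0 1;2 -14.8 0 0 0 0 1;2.5 -18.5 0 0 0 0 1;3.1 -20.5 -1 0 0 0 1;3.1 -20.5 -2.2 0 0 0 1;3.1 -20.5 -2.2 0 0 0 1' && python3 -m handwheel '0 0 0 0 0 0 1;0 0 0 0 0 0 1'
python3 - <<'E'
from h import *
import pickle
a=cam('scene');d=cam('wrist'); pickle.dump((a,d),open('w13.pkl','wb')); tooltop(d,'yellow',(300,150,350,270),.146); print(status.observe()['position'])
E
```

```text
time_s: 36.18
position: [0.4888, 0.2356, 0.236]
tool_rot: [[1.0, 0.0, 0.003], [0.0, -1.0, 0.001], [0.003, -0.001, -1.0]]
ft_force: [-1.2, 0.0, -1.2]
grip_width: 0.0689
gripper_force: 0.0
time_s: 36.85
position: [0.5236, -0.0079, 0.2329]
tool_rot: [[1.0, -0.004, -0.003], [-0.004, -1.0, 0.0], [-0.003, 0.0, -1.0]]
ft_force: [0.6, 0.5, -0.6]
grip_width: 0.0854
gripper_force: 0.0
time_s: 37.52
position: [0.5535, -0.2092, 0.2088]
tool_rot: [[1.0, -0.001, -0.006], [-0.001, -1.0, 0.004], [-0.006, -0.004, -1.0]]
ft_force: [-0.4, 0.1, 0.2]
grip_width: 0.0857
gripper_force: 0.0
time_s: 37.68
position: [0.5546, -0.2084, 0.2129]
tool_rot: [[1.0, 0.001, -0.0], [0.001, -1.0, 0.0], [-0.0, -0.0, -1.0]]
ft_force: [-0.1, -0.4, 0.4]
grip_width: 0.0853
gripper_force: 0.0
yellow px 325.7 212.0 r 10.5 st [317, 182, 18, 41, 431] top [ 552.6 -209.6]
[ 0.5546823  -0.20856493  0.21349044]
```

```bash
python3 -m handwheel '-0.12 -0.08 -4 0 0 0 1;-0.12 -0.08 -8 0 0 0 1;-0.12 -0.08 -11.2 0 0 0 1;-0.12 -0.08 -11.2 0 0 0 1;-0.12 -0.08 -11.2 0 0 0 1;-0.12 -0.08 -11.2 0 0 0 1' && python3 -m handwheel '0 0 0 0 0 0 0;0 0 0 0 0 0 0;0 0 0 0 0 0 0;0 0 0 0 0 0 0;0 0 0 0 0 0 0;0 0 0 0 0 0 0;0 0 0 0 0 0 0;0 0 0 0 0 0 0' 40 && python3 -m handwheel '0 0 4 0 0 0 0;0 0 8 0 0 0 0;0 0 12 0 0 0 0;0 0 16 0 0 0 0;0 0 19 0 0 0 0;0 0 19 0 0 0 0;0 0 19 0 0 0 0' && python3 -m handwheel '-1.2 3.4 0 0 0 0 0;-2.4 6.8 0 0 0 0 0;-3.6 10.2 0 0 0 0 0;-4.8 13.6 0 0 0 0 0;-6 17 0 0 0 0 0;-7.2 20 0 0 0 0 0;-9.1 24.4 0 0 0 0 0;-9.1 24.4 0 0 0 0 0' && python3 -m handwheel '0 0 0 0 0 0 0;0 0 0 0 0 0 0;0 0 0 0 0 0 0;0 0 0 0 0 0 0'
python3 - <<'E'
from h import *
import pickle
b=cam('wrist'); pickle.dump(b,open('w14.pkl','wb'));s=status.observe()['position']; print(s)
u,v=proj(b,[.4923,.036,.077]);print(u,v); socks(b,{'yellow':(round(u),round(v))})
m=colmask(b,'yellow'); 
for w in (135,165):
    xs=np.where(m[w,270:380])[0]+270; print(xs.min(),xs.max(),plane(b,(xs.min()+xs.max())/2,w,.077)[:2]*1000)
E
```

```text
time_s: 38.28
position: [0.5544, -0.2106, 0.1033]
tool_rot: [[1.0, 0.001, 0.003], [0.001, -1.0, -0.002], [0.003, 0.002, -1.0]]
ft_force: [0.5, -0.2, 0.7]
grip_width: 0.0856
gripper_force: 0.0
time_s: 38.95
position: [0.5534, -0.2103, 0.1011]
tool_rot: [[1.0, 0.0, 0.0], [0.0, -1.0, -0.0], [0.0, 0.0, -1.0]]
ft_force: [-0.5, 0.0, 3.0]
grip_width: 0.015
gripper_force: 38.9
time_s: 39.53
position: [0.5535, -0.2104, 0.2919]
tool_rot: [[1.0, 0.0, 0.002], [0.0, -1.0, -0.002], [0.002, 0.002, -1.0]]
ft_force: [-0.1, 0.0, -1.4]
grip_width: 0.0151
gripper_force: 39.2
time_s: 40.2
position: [0.4592, 0.038, 0.2895]
tool_rot: [[1.0, 0.004, -0.004], [0.004, -1.0, 0.002], [-0.004, -0.002, -1.0]]
ft_force: [1.6, -0.2, 0.3]
grip_width: 0.0152
gripper_force: 39.3
time_s: 40.53
position: [0.4627, 0.0326, 0.2901]
tool_rot: [[1.0, -0.002, -0.001], [-0.002, -1.0, 0.0], [-0.001, -0.0, -1.0]]
ft_force: [0.1, -0.1, -0.4]
grip_width: 0.0148
gripper_force: 39.3
[0.46267213 0.03269011 0.29027668]
321.2356547040128 148.36698046126185
yellow px 320.24 149.29 n 157 [0, 1, 19, 18] [491.2  37.2]
300 343 [508.02880318  35.64439062]
300 344 [472.19586583  35.12344926]
```

```bash
python3 -m handwheel '2.97 0.23 0 0 0 0 0;2.97 0.23 0 0 0 0 0;2.97 0.23 -4 0 0 0 0;2.97 0.23 -8 0 0 0 0;2.97 0.23 -10 0 0 0 0;2.97 0.23 -10 0 0 0 0;2.97 0.23 -10 0 0 0 0;2.97 0.23 -10 0 0 0 0' && python3 -m handwheel '0 0 0 0 0 0 0;0 0 0 0 0 0 0;0 0 0 0 0 0 0'
```

```text
time_s: 41.25
position: [0.4929, 0.0355, 0.1924]
tool_rot: [[1.0, -0.001, 0.003], [-0.001, -1.0, -0.0], [0.003, 0.0, -1.0]]
ft_force: [0.4, -0.1, -0.8]
grip_width: 0.0147
gripper_force: 39.3
time_s: 41.5
position: [0.4924, 0.0359, 0.1918]
tool_rot: [[1.0, -0.0, 0.002], [-0.0, -1.0, -0.0], [0.002, 0.0, -1.0]]
ft_force: [-0.4, 0.6, -0.7]
grip_width: 0.0148
gripper_force: 39.3
```

```bash
python3 -m handwheel '0 0.03 -1.5 0 0 0 0;0 0.03 -2.5 0 0 0 0;0 0.03 -3.2 0 0 0 0;0 0.03 -3.8 0 0 0 0;0 0.03 -4 0 0 0 0;0 0.03 -4 0 0 0 0;0 0.03 -4 0 0 0 0' && python3 -m handwheel '0 0 -0.5 0 0 0 0;0 0 -1 0 0 0 0;0 0 -1.5 0 0 0 0;0 0 -2 0 0 0 0;0 0 -2.2 0 0 0 0;0 0 -2.2 0 0 0 0;0 0 -2.2 0 0 0 0'
```

```text
time_s: 42.08
position: [0.4922, 0.0363, 0.1512]
tool_rot: [[1.0, 0.0, 0.001], [0.0, -1.0, -0.0], [0.001, 0.0, -1.0]]
ft_force: [0.4, 0.1, 0.7]
grip_width: 0.0147
gripper_force: 39.3
time_s: 42.67
position: [0.492, 0.0363, 0.1287]
tool_rot: [[1.0, -0.0, -0.0], [-0.0, -1.0, 0.0], [-0.0, -0.0, -1.0]]
ft_force: [1.1, -0.1, -0.5]
grip_width: 0.015
gripper_force: 39.3
```

```bash
python3 -m handwheel '0 0 -0.15 0 0 0 0;0 0 -0.3 0 0 0 0;0 0 -0.4 0 0 0 0;0 0 -0.4 0 0 0 0;0 0 -0.4 0 0 0 0' && python3 -m handwheel '0 0 0 0 0 0 0.3;0 0 0 0 0 0 0.4;0 0 0 0 0 0 0.4;0 0 4 0 0 0 0.4;0 0 8 0 0 0 0.4;0 0 11 0 0 0 0.6;0 0 11 0 0 0 0.6;0 0 11 0 0 0 0.6'
python3 - <<'E'
from h import *
import pickle
a,d=pickle.load(open('w9.pkl','rb'))
f=lambda p,z:(plane(d,160+(p[0]-397)*.8,p[1]*.8,z)[:2]*1000).round(1)
print('block',[f(p,.051) for p in [(590,147),(645,147),(588,327),(638,327)]]); print('stop inner top',f((620,68),.03),f((620,68),.045))
_,e=pickle.load(open('w13.pkl','rb')); cv2.imwrite('pics/w13.png',e['color'][:,:,::-1])
E
```

```text
time_s: 43.08
position: [0.4922, 0.0363, 0.1254]
tool_rot: [[1.0, 0.0, 0.001], [0.0, -1.0, -0.0], [0.001, 0.0, -1.0]]
ft_force: [-0.1, -0.5, 4.9]
grip_width: 0.0147
gripper_force: 40.1
time_s: 43.75
position: [0.4923, 0.0363, 0.2359]
tool_rot: [[1.0, 0.0, 0.003], [0.0, -1.0, -0.001], [0.003, 0.001, -1.0]]
ft_force: [-0.4, 0.7, -1.7]
grip_width: 0.0511
gripper_force: 0.0
block [array([ 653.4, -185.5]), array([ 653.7, -234.9]), array([ 474.8, -182.9]), array([ 475.1, -234.3])]
stop inner top [ 722.5 -212.2] [ 719.7 -211.5]
```

View pics/w13.png

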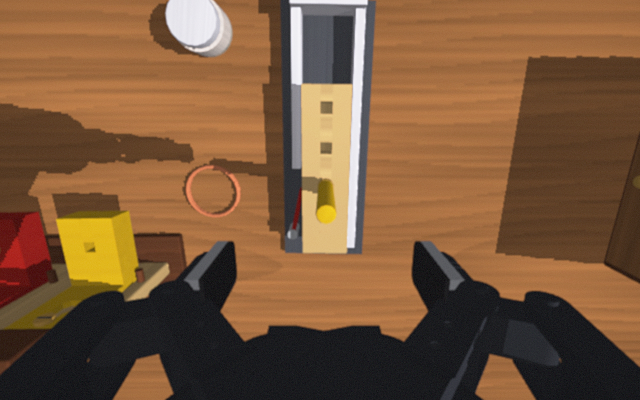

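```bash
python3 -m handwheel '0 -3.6 0 0 0 0 0;0 -7.2 0 0 0 0 0;-0.5 -10.8 0 0 0 0 0;-1 -14.4 0 0 0 0 0;-2 -18 0 0 0 0 0;-3.5 -21.5 0 0 0 0 0;-4.7 -24.6 0 0 0 0 0;-4.7 -24.6 0 0 0 0 0' && python3 -m handwheel '0 0 0 0 0 0 0;0 0 0 0 0 0 0;0 0 -4 0 0 0 0;0 0 -8 0 0 0 0;0 0 -12 0 0 0 0;0 0 -14 0 0 0 0;0 0 -14 0 0 0 0;0 0 -14 0 0 0 0'
```

```text
time_s: 44.42
position: [0.4429, -0.2139, 0.2329]
tool_rot: [[1.0, -0.005, -0.003], [-0.005, -1.0, 0.001], [-0.003, -0.001, -1.0]]
ft_force: [-0.0, 0.8, 0.0]
grip_width: 0.0
gripper_force: 0.0
time_s: 45.08
position: [0.4452, -0.2085, 0.0946]
tool_rot: [[1.0, 0.002, -0.001], [0.002, -1.0, 0.001], [-0.001, -0.001, -1.0]]
ft_force: [-0.2, 0.0, 1.6]
grip_width: -0.0
gripper_force: 0.0
```

```bash
python3 -m handwheel '0 -0.25 -3 0 0 0 0;0 -0.25 -5.9 0 0 0 0;0 -0.25 -5.9 0 0 0 0;0 -0.25 -5.9 0 0 0 0;0.8 -0.25 -5.9 0 0 0 0;1.6 -0.25 -5.9 0 0 0 0;2 -0.25 -5.9 0 0 0 0;2 -0.25 -5.9 0 0 0 0' && python3 -m handwheel '0.7 0 0 0 0 0 0;1.4 0 0 0 0 0 0;2.1 0 0 0 0 0 0;2.8 0 0 0 0 0 0;3.5 0 0 0 0 0 0;4 0 0 0 0 0 0;4 0 0 0 0 0 0;4 0 0 0 0 0 0'
```

```text
time_s: 45.75
position: [0.4665, -0.2125, 0.037]
tool_rot: [[1.0, 0.001, 0.002], [0.001, -1.0, -0.002], [0.002, 0.002, -1.0]]
ft_force: [0.5, 0.7, -0.0]
grip_width: -0.0003
gripper_force: 0.0
time_s: 46.42
position: [0.5055, -0.2122, 0.0361]
tool_rot: [[1.0, 0.0, 0.001], [0.0, -1.0, -0.0], [0.001, 0.0, -1.0]]
ft_force: [0.2, 0.9, -0.7]
grip_width: -0.0
gripper_force: 0.0
```

```bash
python3 -m handwheel '0.4 0 0 0 0 0 0;0.8 0 0 0 0 0 0;1.2 0 0 0 0 0 0;1.6 0 0 0 0 0 0' && python3 -m handwheel '0.2 0 0 0 0 0 0;0.4 0 0 0 0 0 0;0.6 0 0 0 0 0 0' && python3 -m handwheel '0.15 0 0 0 0 0 0;0.3 0 0 0 0 0 0'
python3 - <<'E'
from h import *
d=cam('wrist');hsv=cv2.cvtColor(d['color'],cv2.COLOR_RGB2HSV).astype(int)
cv2.imwrite('pics/w15.png',d['color'][:,:,::-1])
m=(hsv[...,0]>14)&(hsv[...,0]<24)&(hsv[...,1]>70)&(hsv[...,1]<150)&(hsv[...,2]>160)
vs=np.where(m[:, 325])[0]; print(vs.min() if len(vs) else None,vs.max() if len(vs) else None, plane(d,325,vs.min(),.051)*1000,plane(d,325,vs.max(),.051)*1000)
E
```

```text
time_s: 46.75
position: [0.5204, -0.2122, 0.036]
tool_rot: [[1.0, 0.0, -0.002], [0.0, -1.0, 0.0], [-0.002, -0.0, -1.0]]
ft_force: [-6.3, -0.2, 4.4]
grip_width: -0.0001
gripper_force: 3.0
time_s: 47.0
position: [0.5263, -0.2122, 0.036]
tool_rot: [[1.0, -0.0, -0.002], [-0.0, -1.0, 0.0], [-0.002, -0.0, -1.0]]
ft_force: [-6.4, -0.3, 3.8]
grip_width: -0.0002
gripper_force: 3.1
time_s: 47.17
position: [0.5294, -0.2121, 0.036]
tool_rot: [[1.0, -0.0, -0.001], [-0.0, -1.0, 0.0], [-0.001, -0.0, -1.0]]
ft_force: [-5.1, 1.1, 4.2]
grip_width: -0.0
gripper_force: 2.8
0 229 [ 639.20607687 -212.15193874   51.        ] [ 546.40063634 -212.362199     51.        ]
```

```bash
for i in 1 2; do :; done; python3 -m handwheel '0.15 0 0 0 0 0 0;0.3 0 0 0 0 0 0' && python3 -m handwheel '0.1 0 0 0 0 0 0;0.2 0 0 0 0 0 0' && python3 -m handwheel '0.1 0 0 0 0 0 0;0.2 0 0 0 0 0 0'
```

```text
time_s: 47.38
position: [0.5324, -0.212, 0.0359]
tool_rot: [[1.0, -0.0, -0.001], [-0.0, -1.0, 0.0], [-0.001, -0.0, -1.0]]
ft_force: [-4.4, -0.0, 3.0]
grip_width: -0.0001
gripper_force: 2.8
time_s: 47.55
position: [0.5327, -0.2119, 0.0359]
tool_rot: [[1.0, 0.0, -0.006], [0.0, -1.0, 0.001], [-0.006, -0.001, -1.0]]
ft_force: [-19.5, -1.4, 12.3]
grip_width: -0.0001
gripper_force: 9.4
time_s: 47.72
position: [0.5328, -0.2119, 0.036]
tool_rot: [[1.0, 0.001, -0.01], [0.001, -1.0, 0.002], [-0.01, -0.002, -1.0]]
ft_force: [-28.7, -3.2, 16.9]
grip_width: 0.0001
gripper_force: 14.3
```

```bash
python3 -m handwheel '-0.4 0 0 0 0 0 0;-1.5 0 0 0 0 0 0;-3 0 0 0 0 0 0;-3 0 4 0 0 0 0;-3 0 8 0 0 0 0;-3 0 12 0 0 0 0;-3 0 16 0 0 0 0;-3 0 20 0 0 0 0' && python3 -m handwheel '0 0 0 0 0 0 0;0 0 0 0 0 0 0;0 0 0 0 0 0 0;0 0 0 0 0 0 0'
python3 - <<'E'
from h import *
a=cam('scene');b=cam('wrist');c=cam('side')
im=np.hstack([np.vstack([cv2.resize(a['color'][100:270,265:415],(397,450)),cv2.resize(c['color'][180:340,220:440],(397,150))]),cv2.resize(b['color'][0:300,200:400],(400,600))])
cv2.imwrite('pics/w16.png',im[:,:,::-1]); print(status.observe()['position'])
E
```

```text
time_s: 48.38
position: [0.507, -0.2118, 0.2381]
tool_rot: [[1.0, 0.0, 0.001], [0.0, -1.0, -0.0], [0.001, 0.0, -1.0]]
ft_force: [0.5, 0.1, 0.4]
grip_width: -0.0001
gripper_force: 0.0
time_s: 48.72
position: [0.5067, -0.2119, 0.2344]
tool_rot: [[1.0, 0.0, -0.002], [0.0, -1.0, 0.002], [-0.002, -0.002, -1.0]]
ft_force: [0.5, 0.5, 0.3]
grip_width: 0.0001
gripper_force: 0.0
[ 0.50683244 -0.21204719  0.23468909]
```

View pics/w16.png

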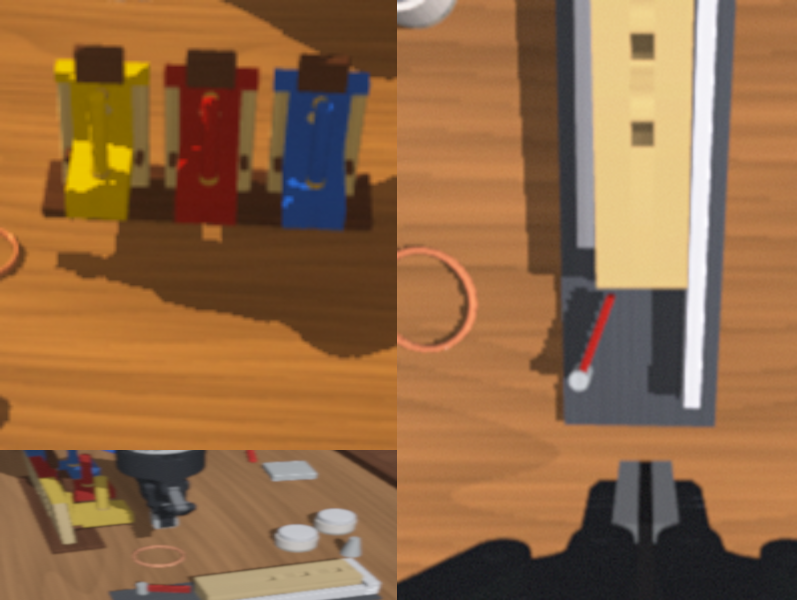

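The pawl has sprung out behind the block at (610,297). All three holders hang with their tools standing home, and the coil and jars have not moved, so I'm handing in.

```bash
python3 -c "
from rig import env
print(env.close_job())"
```

```text
the job is handed in; nothing more can be done
None
```

The job is handed in: all three holders hang on the screws of their colours, the three tools stand home in their ledges, and the block is against the end stop with the pawl out behind it.

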